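Latch the mould clamp shut

TASK

Close the mould clamp with its draw latch: take the wire loop by its yellow tab, lower its end bar into the mouth of the brass keeper on the sliding half and draw it back snug under the lips, let go of it, then press the red lever down past centre until it lies flat and the sliding half is drawn in. Work gently, by feel: force neither the loop nor the lever, and leave the other things on the bench where they are.

Things in the scene. Friction and masses are not known exactly. Their poses are not given: they have to be found in the camera images.
- clamp: Mould clamp screwed to the bench: dark base plate 192 x 84 x 8 mm with an aluminium half that carries the latch and, beyond a 20 mm gap, a sliding half. Origin: underside, below the lever's hinge. x runs from the latch towards the keeper (plate x -92 to 100), y along the hinge, z up. Aluminium tops at z 50.
- lever (a joint): Latch lever's angle (rad): 0 = flat against its stop, handle along clamp -x; grows as the handle rises and swings towards the keeper (1.57 upright, 2.3 at most). Light friction holds it. With the loop hooked, closing it takes up to about 10 N at the handle, mostly between 1.4 and 0.5 rad; dead centre is at about 0.2, from there it goes flat easily.
- handle_end (a point): Middle of the handle's pressing face, 60 mm from the hinge.
- loop: Wire loop of 4 mm steel, 40 mm wide, origin on its pin in the lever; own x runs along it to the end bar 65.6 mm away, y along the bar. It swings about y; friction at its pin holds it up and carries it along when the lever turns, so a bar lying in the mouth but not yet drawn back under the lips is lifted out again by the closing lever. A yellow tab swivels on the middle of the bar.
- loop_bar (a point): Middle of the loop's end bar (4 mm round), on its axis. KEEPER: dark plate (top at clamp z 58) with two brass hooks at y 8 to 14 either side: a post 12 mm long, throat face to +x; lips (z 65 to 69) 5 mm out over it; 7 mm wide mouth; rib 5 mm, top z 69. The bar goes down the mouth (to z 60), then back to -x under the lips; the tab stands between the hooks.
- tab_top (a point): Top of the yellow tab, which swivels on the middle of the loop's bar: 10 mm wide (along the bar), 8 mm thick, top 38 mm above the bar's axis. It stands upright within about 30 degrees. Grip it across its width, fingers clear above the hooks: it then keeps its tilt and the bar pivots in it.
- jaw: Sliding aluminium half, 58 x 64 x 42 mm. Origin in the middle of its top, at clamp x 61, z 50.5 when open; springs hold it there (12 N plus 0.8 N per mm) and the latch draws it 3 to 17 mm towards clamp -x. It carries the keeper.
- tape_roll: Roll of tan tape, 96 mm across, 25 high, lying; origin under its centre.
- red_nippers: Red-handled end nippers lying flat, 155 mm long; origin under the middle.
- flux_cup: Small dark cup, 28 mm across, 17 high; origin under its centre.
- punch_pliers: Bare steel pliers lying flat, 146 mm long; origin under the middle.
- red_tweezers: Tweezers with red grips lying flat, 150 mm long; origin under the middle.
- lever_hinge (a point): Middle of the lever's hinge axis (along clamp y), at clamp x 0, z 64 mm. The loop's pin is on the lever, 20 mm from this axis: at clamp x -19.6, z 60 when the lever is flat, and it turns with the lever (it is on the keeper's side once the lever leans past upright).
- keeper_ways (a point): On the jaw, middle of the places where the keeper's throat may be. The keeper is clamped anywhere along its ways: with the jaw open its throat is at clamp x 47 to 61 mm, the middle of its mouth always 8.5 mm farther (55.5 to 69.5). This is not measured: look, or feel for the mouth with the bar along the flat hook tops.
- handle: Red handle of the lever, 20 mm wide, 7 mm thick, from 30 to 72 mm out from the hinge, with a lip 2 mm higher at its end. Origin on the hinge; own axes equal the clamp's when flat: it lies along -x, its pressing face at z +8.

How it is judged (in metres and radians):
On the way:
1. the loop's bar is down in the mouth or throat of the keeper while the lever is still raised (z of loop_bar in the frame of clamp below 0.0645 m and x of loop_bar in the frame of clamp between 0.0465 and 0.073 m and value of joint lever above 0.4 rad), for 0.2 s.
At the end, for the whole second after the job is handed in: The lever lies flat (within 0.06 rad) and at rest, the loop's bar is in the keeper (below clamp z 66 mm) and the sliding half is drawn in by more than 2 mm (value of joint lever below 0.06 rad and x of jaw in the frame of clamp below 0.059 m and z of loop_bar in the frame of clamp below 0.066 m and angular speed of handle below 0.1 rad/s); the robot touches nothing.
It fails at once if the loop is forced against the keeper or sliding half: over 32 N (contact force between loop and jaw above 32 N).
It fails at once if the red handle is pressed with over 25 N (contact force between any of the fingers, the arm and handle above 25 N).
It fails at once if another thing on the bench is moved by over 30 mm (distance of any of tape_roll, red_nippers, flux_cup, punch_pliers, red_tweezers from where it was at the start of the episode above 0.03 m).
It also fails if it takes over 53 s, if anything falls off the work surface, if the arm or the gripper's body presses on something with over 40 N, if the wrist force passes 120 N, or if a joint passes its speed limit or range.

ROBOT

A 6-joint arm with a two-finger parallel gripper is mounted at the origin on a cart in front of the work surface, level with it; the furniture and walls round the work are solid. World frame = base frame: x ahead of the robot, y to its left, z up, the work surface at z = 0. Lengths are in mm, angles in rad, forces in N, time in s.
With the tool pointing down it reaches from about 350 to 875 mm from the base axis. Payload 4.2 kg.
Tool frame: the origin (TCP) lies at the very end of the fingers, on their centre line; the grasp point (between the pads) lies 19 mm behind it (arm.grasp_offset is the distance from the TCP to the grasp point, in mm); z points along the fingers, y is the direction in which the jaws open and shut (so a half turn about z gives the same grasp; the last joint's range is limited). The gripper opens to 85 mm and grips with 20 to 120 N. Pads are 22 mm wide; open, the fingers measure 114 mm over their backs; the gripper's body (76 mm by 85 mm) begins 54 mm behind the grasp point. The pads swing forward as they close: fully open they stand 13 mm farther back than shut.
Start: joints at [1.523, 0.385, 0.008, 0, -1.194, -0.259], TCP at [188.724, 595.804, 231.312] pointing down, gripper open.
Joint ranges: [-3.14, 3.14], [-1.21, 2.06], [-1.07, 1.41], [-3.16, 2.05], [-2.99, -0.16], [-3.1, 3.1]. Speed limits (rad/s): [2.79, 2.79, 3.14, 3.14, 3.14, 3.14].

INTERFACE

Orientations are given as a unit quaternion [x, y, z, w].
In Python, from bench import arm gives the robot as it stands.
- The arm moves only by the tool arm_command, never from a script. Its argument "commands" is one flat list of numbers, 4 for each row, row after row: the shift along the tool's x, y, z in m, then the turn about the tool's z in degrees. In form: [tx, ty, tz, roll, tx, ty, tz, roll, ...]. A call has exactly 5 rows; each row shifts and turns the pose as measured when the row begins, along the tool's axes as they then stand; what a row does not reach is not made up. A row lasts 1/10 s, in which the tool goes at most 50 mm and 8.59 degrees, less where a joint would pass 70% of its speed; a pose out of reach is approached as far as the arm can. A call with a gripper value outside its range is refused whole. "jaw" is the opening, from 0 (shut) to 1 (fully open), set as the call begins (left out, the last holds). The fingers move at their own pace and stop on an object; the grip force is fixed at half the most. Time passes only in rows, so rows that do not move let the fingers close, or fill a call up. It gives the time, the measured TCP pose, the force and the opening at its end, in the units of the state.
- arm.read_state(): the state, without advancing time (a new reading comes with each control period).
- arm.get_image(name): name is "side" or "top" or "wrist"; returns the picture (400x640x3 uint8, red, green, blue); there is no depth.
- arm.camera_info(name): a dict with "camera_matrix" (3x3 intrinsics, pixels), "world_from_camera" (4x4, takes a point from camera to world coordinates). Camera axes: x right, y down, z forward; pixel columns grow to the right and rows downward; lengths in mm; the calibration is good to about 2 mm. A picture is of the moment at which its call begins: read the wrist's pose just before it. camera_info takes no time and is no camera call; for the wrist camera it gives the pose at the moment of the call.
- arm.job_done(): hands the job in, once; it reports no verdict.
Trained networks look in the newest picture that a camera, given by its name, has taken for a name from the list of things; names that differ only in an ending like _2 or _b are one class to them, and where a whole thing is asked for, a point or a joint stands for the part that bears it (a point fixed in the world has none). Each returns a list of dicts, best first, with "confidence" (0 to 1); they miss things now and then, are a little off and sometimes report something else, mostly with a low value. They report only what shows in the picture. A call takes as long as a camera call.
- arm.regions_of(camera, target): "mask" (400x640 bool, what is visible of it).
- arm.place_of(camera, target): "centre" ([x, y, z] in mm, in the coordinates of the camera as it stood for that picture, good to about 4 mm: a listed point, or the origin of a listed thing).
The state is a dict: "clock": time; "joints": joint angles; "joint_vel": joint speeds; "joint_efforts": joint torques, N m; "position": TCP position; "ee_rot": TCP orientation; "contact_force": force on the tool from outside, world axes, zero at the start; "wrist_torque": the same for the moment, N m; "gripper_width": finger opening in mm.
Only numpy, scipy, OpenCV 4.12 (cv2) and the standard library are available. Lean on these libraries where they do the work, as an engineer would, in place of code of your own. Each camera call takes 0.05 s, during which the arm holds its last target.

## Working session

There is one attempt and no reset: what is moved stays moved. The work goes in short steps, Python scripts to look and compute and a tool call to move; the robot and the scene stay as the last step left them, time stands still between calls to the robot, and variables do not carry over. Pictures are saved under pics/ and viewed, and the job is handed in when it is done.

Besides the shell and the picture viewer there is one more tool, called after "Request:" as name(argument=value, ...) on one line, values as JSON. arm_command: Moves the arm, as the interface text tells. Its arguments: {"type":"object","properties":{"commands":{"type":"array"},"jaw":{"type":"number"}},"required":["commands"]}

```bash
ls; mkdir -p pics
python3 - <<'E'
from bench import arm
import cv2
s=arm.read_state()
for k,v in s.items(): print(k,v)
for n in("side","top","wrist"):
    im=arm.get_image(n); cv2.imwrite(f"pics/a_{n}.png",im[:,:,::-1])
    ci=arm.camera_info(n); print(n,ci["camera_matrix"],ci["world_from_camera"])
E
```

```text
pics
clock 0.0
joints [ 1.52261379e+00  3.85565250e-01  6.65579085e-03 -5.33013877e-04
 -1.19402986e+00 -2.58586970e-01]
joint_vel [ 1.00849277e-05 -4.05136074e-04  7.53441897e-05  4.02366052e-04
  3.29733810e-04 -1.32646937e-04]
joint_efforts [ 6.51883420e-04 -3.92293561e+01  1.88393354e+01  4.18601230e+00
 -4.62678523e-03 -4.07615360e-06]
position [188.54180645 595.27086309 230.22303314]
ee_rot [ 9.88243980e-01 -1.52881087e-01 -1.33823292e-04  1.09158338e-03]
contact_force [ 0.09556966  0.20587064 -0.31854448]
wrist_torque [-0.02536459 -0.00209215  0.00020255]
gripper_width 85.41780002558568
side [[371.8324227    0.         320.12802333]
 [  0.         371.8324227  200.02393216]
 [  0.           0.           1.        ]] [[-9.43474691e-01 -1.13134282e-01  3.11538347e-01  2.93924036e+02]
 [-3.30582227e-01  3.88964238e-01 -8.59896629e-01  8.89306349e+02]
 [-2.38934883e-02 -9.14279747e-01 -4.04378097e-01  5.01387555e+02]
 [ 0.00000000e+00  0.00000000e+00  0.00000000e+00  1.00000000e+00]]
top [[496.81277737   0.         319.23733403]
 [  0.         496.81277737 199.32894138]
 [  0.           0.           1.        ]] [[-2.15576392e-02 -9.96647395e-01  7.89255279e-02  4.74748529e+02]
 [-9.99763566e-01  2.17147242e-02  1.13247296e-03  2.14163185e+01]
 [-2.84252229e-03 -7.88824538e-02 -9.96879872e-01  1.39583880e+03]
 [ 0.00000000e+00  0.00000000e+00  0.00000000e+00  1.00000000e+00]]
wrist [[293.33128139   0.         317.13550706]
 [  0.         293.33128139 200.18267508]
 [  0.           0.           1.        ]] [[-3.03447905e-01 -9.20225902e-01 -2.47191542e-01  2.50522328e+02]
 [-9.52845186e-01  2.93691916e-01  7.63617002e-02  5.76058602e+02]
 [ 2.32814318e-03  2.58707069e-01 -9.65953018e-01  3.73591255e+02]
 [ 0.00000000e+00  0.00000000e+00  0.00000000e+00  1.00000000e+00]]
```

View pics/a_side.png

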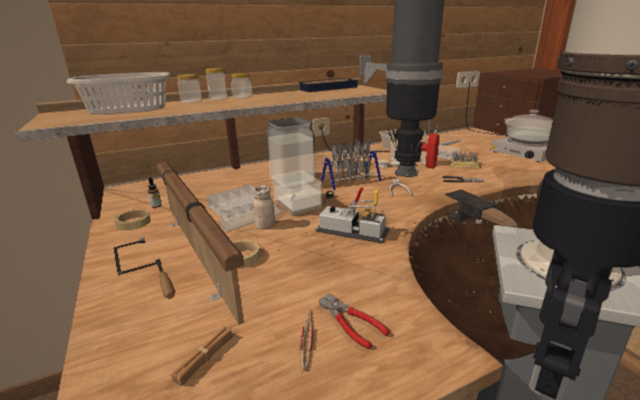

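View pics/a_top.png

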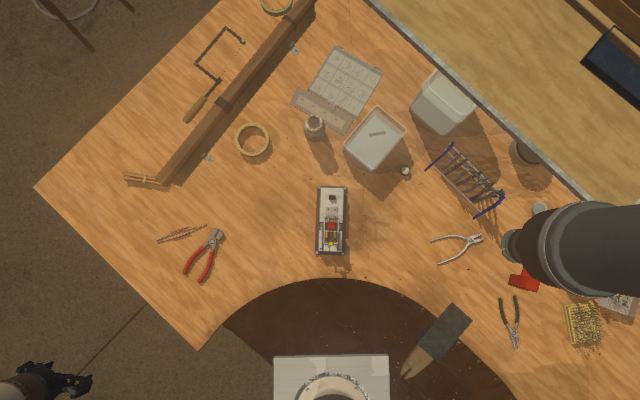

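View pics/a_wrist.png

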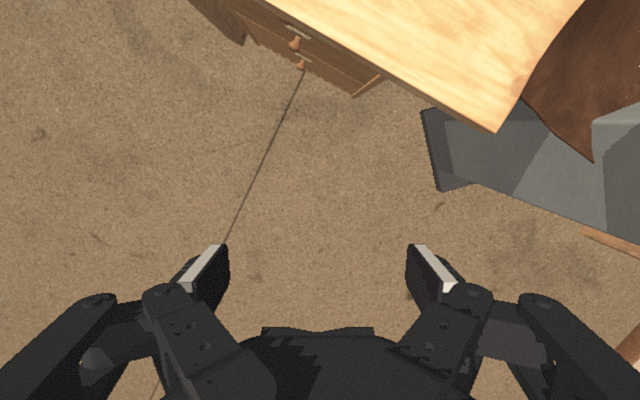

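The side view shows the clamp at about (352,222), with the red lever up at (357,195) and the yellow tab at (375,197). The top view shows it at (331,220), with its long axis along the image's vertical. Next I ask the networks.

```bash
cat > h.py <<'E'
from bench import arm
import numpy as np, cv2
from scipy.spatial.transform import Rotation as R
def place(cam,t):
    r=arm.place_of(cam,t); T=arm.camera_info(cam)["world_from_camera"]
    return [(round(d["confidence"],2),np.round((T@np.r_[d["centre"],1])[:3],1)) for d in r[:3]]
def proj(cam,p):
    ci=arm.camera_info(cam);T=np.linalg.inv(ci["world_from_camera"]);q=T@np.r_[p,1];u=ci["camera_matrix"]@q[:3];return u[:2]/u[2]
def ray(cam,u,ci=None):
    ci=ci or arm.camera_info(cam);T=ci["world_from_camera"];d=np.linalg.inv(ci["camera_matrix"])@np.r_[u,1];return T[:3,3],T[:3,:3]@d
def atz(cam,u,z,ci=None):
    o,d=ray(cam,u,ci);return o+d*(z-o[2])/d[2]
E
python3 - <<'E'
from h import *
for t in "clamp lever_hinge handle_end loop_bar tab_top jaw keeper_ways tape_roll flux_cup red_nippers".split():
    print(t)
    for c in("side","top"): print("  ",c,place(c,t))
for c,b in(("side",(300,170,410,260)),("top",(290,170,370,290))):
    im=arm.get_image(c)[b[1]:b[3],b[0]:b[2],::-1]
    cv2.imwrite(f"pics/b_{c}.png",cv2.resize(im,None,fx=7 if c=="side" else 5,fy=7 if c=="side" else 5,interpolation=cv2.INTER_CUBIC)[:600,:800])
print(arm.read_state()["clock"])
E
```

```text
clamp
   side [(0.81, array([529.8,  -5.2,  -1.3]))]
   top [(0.78, array([530.2, -12.9,   0.9]))]
lever_hinge
   side [(0.83, array([529.9,  -6.4,  62.3]))]
   top [(0.86, array([533.6,  -6.6,  63.6]))]
handle_end
   side [(0.45, array([502.1,  -7. , 119. ]))]
   top [(0.51, array([502.7,  -6.7, 120.9]))]
loop_bar
   side [(0.64, array([527.2,  -8.2,  83.9])), (0.47, array([ 4.614e+02, -2.000e-01,  9.040e+01]))]
   top [(0.42, array([460.1,  -8.5,  94.4]))]
tab_top
   side [(0.38, array([458.8,  -6. , 125.4]))]
   top []
jaw
   side [(0.79, array([469.9,  -0.6,  50.8])), (0.29, array([525.1,  -2.9,  61.8]))]
   top [(0.65, array([468.5,  -3.6,  48.4]))]
keeper_ways
   side [(0.62, array([474.6,  -2.6,  55.2]))]
   top [(0.59, array([477.6,  -8.2,  59.2]))]
tape_roll
   side [(0.85, array([758.2, 206.1,  -3.9])), (0.62, array([ 663.7, -222.3,   -3. ]))]
   top [(0.69, array([7.537e+02, 2.104e+02, 6.000e-01]))]
flux_cup
   side [(0.49, array([ 660.7, -222.5,   -4.2]))]
   top [(0.47, array([ 656.7, -219.2,    3.2]))]
red_nippers
   side [(0.72, array([439.5, 347.3,  -0.8])), (0.36, array([526.7,  -6.3,   0.7]))]
   top [(0.8, array([4.409e+02, 3.399e+02, 3.000e-01])), (0.74, array([465. ,  -5.6,  94.3]))]
1.25
```

View pics/b_side.png

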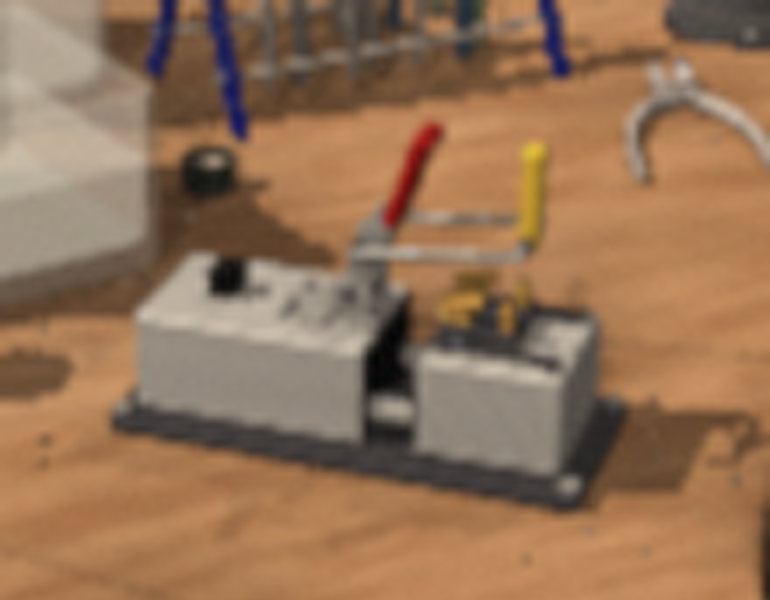

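View pics/b_top.png

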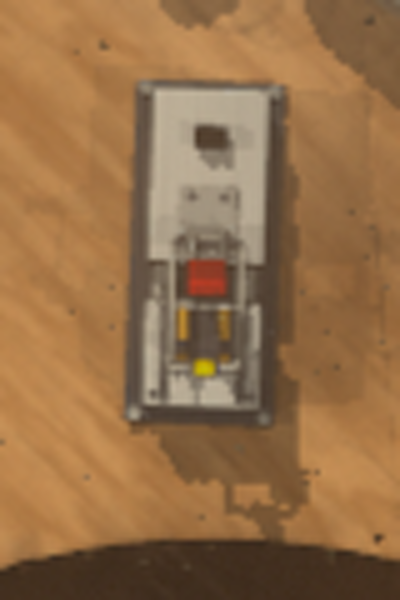

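Run:
```python
from h import *
c=[(145,88),(280,92),(133,412),(265,418)]
P=[atz("top",(290+u/5-.4,170+v/5-.4),8)[:2] for u,v in c]
for p in P: print(p)
far=(P[0]+P[1])/2;near=(P[2]+P[3])/2
ax=(near-far)/np.linalg.norm(near-far);print("len",np.linalg.norm(near-far),"w",np.linalg.norm(P[0]-P[1]),"clampx dir",ax,np.degrees(np.arctan2(ax[1],ax[0])))
print("hinge",(near+far)/2-4*ax)
s=arm.read_state();Rm=R.from_quat(s["ee_rot"]).as_matrix();print(Rm)
print("d tool",Rm.T@(np.array([440,-6,230])-s["position"]))
```

```text
[618.81873025  24.04550798]
[614.90625877 -51.67398946]
[438.01679161  34.59688658]
[433.12579132 -38.6575692 ]
len 181.67377517659864 w 75.82050992227111 clampx dir [-0.99789418  0.06486296] 176.28101508122063
hinge [530.20846971  -8.18174288]
[[ 9.53310891e-01 -3.01990636e-01  1.53313747e-05]
 [-3.01990636e-01 -9.53310891e-01  6.65888500e-06]
 [ 1.26046455e-05 -1.09779192e-05 -1.00000000e+00]]
d tool [421.29479167 497.82543204   1.32242326]
```

Request:
arm_command(commands=[0.032,0.038,0,0,0.032,0.038,0,0,0.032,0.038,0,0,0.032,0.038,0,0,0.032,0.038,0,0])

```text
clock: 1.75
position: [284.0, 366.8, 229.0]
ee_rot: [0.989, -0.149, 0.001, 0.0]
contact_force: [0.4, 1.1, -0.1]
gripper_width: 85.5
```

Request:
arm_command(commands=[0.032,0.038,0,0,0.032,0.038,0,0,0.032,0.038,0,0,0.032,0.038,0,0,0.032,0.038,0,0])

```text
clock: 2.25
position: [380.0, 136.1, 231.1]
ee_rot: [0.989, -0.146, 0.003, -0.003]
contact_force: [1.3, 0.7, -0.1]
gripper_width: 85.5
```

```bash
cat >> h.py <<'E'
def st(goal=None,yaw=-3.7):
    s=arm.read_state();Rm=R.from_quat(s["ee_rot"]).as_matrix()
    print("t",round(s["clock"],2),"p",np.round(s["position"],1),"yaw",round(np.degrees(np.arctan2(Rm[1,0],Rm[0,0])),2),"F",np.round(s["contact_force"],1),"w",round(s["gripper_width"],1),"tiltz",np.round(Rm[:,2],3))
    if goal is not None: print("dtool mm",np.round(Rm.T@(np.array(goal)-s["position"]),1),"roll",round(np.degrees(np.arctan2(Rm[1,0],Rm[0,0]))-yaw,1))
    return s
E
python3 -c "
from h import *
st([440,-6,230])"
```

```text
t 2.25 p [380.  136.1 231.1] yaw -16.85 F [ 1.3  0.7 -0.1] w 85.5 tiltz [ 0.006  0.004 -1.   ]
dtool mm [ 98.6 118.6   0.8] roll -13.1
```

Request:
arm_command(commands=[0.03,0.038,0,0,0.03,0.038,0,-3,0.024,0.032,0,-5,0.008,0.012,0,-5,0,0,0,0])

```text
clock: 2.75
position: [439.6, -14.1, 232.8]
ee_rot: [0.999, -0.033, 0.006, -0.003]
contact_force: [-0.9, -0.4, 0.4]
gripper_width: 85.2
```

Run:
```python
from h import *
st([440,-6,230])
im=arm.get_image("wrist");cv2.imwrite("pics/c.png",im[:,:,::-1])
b=(240,100,400,220);cv2.imwrite("pics/c2.png",cv2.resize(im[b[1]:b[3],b[0]:b[2],::-1],None,fx=5,fy=5,interpolation=cv2.INTER_CUBIC))
for t in "clamp lever_hinge handle_end loop_bar tab_top jaw keeper_ways".split(): print(t,place("wrist",t))
```

```text
t 2.75 p [439.6 -14.1 232.8] yaw -3.77 F [-0.9 -0.4  0.4] w 85.2 tiltz [ 0.011  0.006 -1.   ]
dtool mm [-0.1 -8.1  2.9] roll -0.1
clamp [(0.72, array([ 5.269e+02, -7.100e+00,  3.000e-01]))]
lever_hinge [(0.7, array([529.6,  -3. ,  64.7])), (0.43, array([525.5,  -2.9,   3.6]))]
handle_end [(0.62, array([501.3,  -4.5, 118.7]))]
loop_bar [(0.94, array([458.6,   1.2,  95.8]))]
tab_top [(0.44, array([457.6,  -2.9, 128.4]))]
jaw [(0.68, array([463.5,   0.9,  53.2]))]
keeper_ways [(0.56, array([470.3,  -4. ,  59.9])), (0.53, array([ 451.3, -360.1,    1.7]))]
```

View pics/c.png

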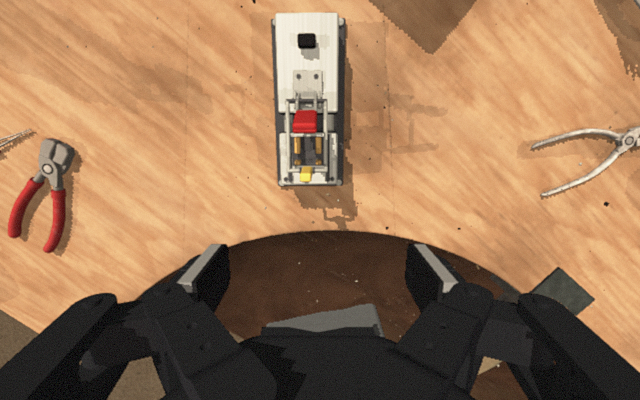

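View pics/c2.png

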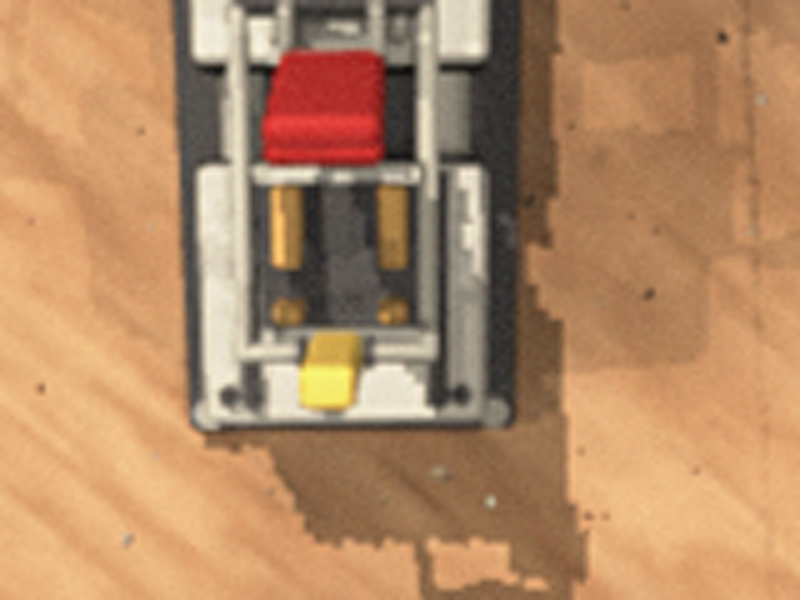

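The crop shows lip edges at row 270, ribs from 297 to 325, the bar at 352, and the jaw top from about 165 to 405. The mouth is therefore clearly visible at around row 284. Now I compute positions.

Run:
```python
from h import *
ci=arm.camera_info("wrist");st()
f=lambda u,v,z:np.round(atz("wrist",(240+u/5-.4,100+v/5-.4),z,ci),1)
print("plate near edge mid x100",f(354,425,8),"L",f(198,425,8),"R",f(512,425,8))
print("jaw top x32",f(343,165,50.5),"x90",f(343,408,50.5), "L",f(198,300,50.5),"R",f(488,300,50.5))
print("post back",f(340,186,69)," lip edge",f(340,269,69),"rib front",f(340,298,69),"rib back",f(340,326,69))
print("hooks outer L R",f(272,225,69),f(409,225,69))
for z in(80,85,90,95): print("bar",z,f(342,352,z))
print("bar side front v in side img?")
print("tab top",f(328,388,126))
```

```text
t 3.15 p [438.9 -11.4 232.9] yaw -3.49 F [-0.1 -0.1 -0.3] w 85.4 tiltz [ 0.011  0.006 -1.   ]
plate near edge mid x100 [428.9  -0.6   8. ] L [431.3  39.3   8. ] R [426.4 -41.    8. ]
jaw top x32 [494.8  -3.9  50.5] x90 [ 4.414e+02 -2.000e-01  5.050e+01] L [467.6  30.2  50.5] R [463.7 -34.   50.5]
post back [491.   -3.7  69. ]  lip edge [474.2  -2.5  69. ] rib front [468.2  -2.1  69. ] rib back [462.3  -1.7  69. ]
hooks outer L R [484.   10.9  69. ] [482.3 -17.4  69. ]
bar 80 [458.4  -2.2  80. ]
bar 85 [459.2  -2.5  85. ]
bar 90 [459.9  -2.7  90. ]
bar 95 [460.6  -3.   95. ]
bar side front v in side img?
tab top [459.1  -1.6 126. ]
```

Run:
```python
from h import *
s=st()
im=arm.get_image("wrist");ci=arm.camera_info("wrist")
b=(240,100,400,220);cv2.imwrite("pics/d2.png",cv2.resize(im[b[1]:b[3],b[0]:b[2],::-1],None,fx=5,fy=5,interpolation=cv2.INTER_CUBIC))
for n,u in(("tabtop",(535,152)),("bar",(523,238)),("handle end",(434,132))):
    o,d=ray("side",(300+u[0]/7-.43,170+u[1]/7-.43)); t=(-5-o[1])/d[1]; print(n,np.round(o+d*t,1))
st()
```

```text
t 3.15 p [438.9 -11.4 232.9] yaw -3.49 F [-0.1 -0.1 -0.3] w 85.4 tiltz [ 0.011  0.006 -1.   ]
tabtop [461.8  -5.  125.2]
bar [465.1  -5.   89.4]
handle end [500.5  -5.  128.9]
t 3.2 p [438.9 -11.6 232.9] yaw -3.5 F [0.2 0.2 0. ] w 85.4 tiltz [ 0.011  0.006 -1.   ]
```

View pics/d2.png

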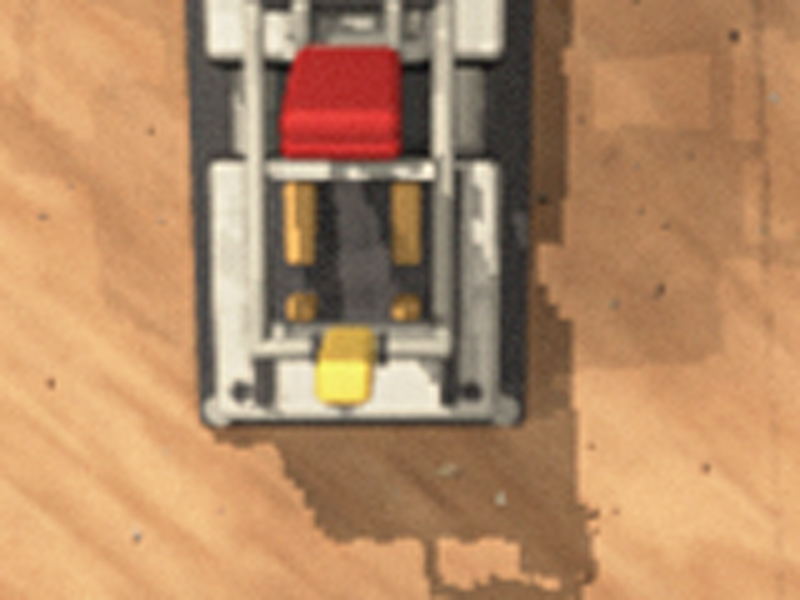

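Run:
```python
from h import *
ci=arm.camera_info("wrist");st()
f=lambda u,v,z:np.round(atz("wrist",(240+u/5-.4,100+v/5-.4),z,ci),1)
print("post back",f(353,183,69)," lip edge",f(353,265,69),"rib front",f(353,294,69),"rib back",f(353,322,69))
print("hooks outer L R",f(285,225,69),f(421,225,69),"rib L R",f(286,310,69),f(421,310,69))
print("bar",f(353,346,89),"ends",f(255,346,89),f(448,343,89))
print("tab top",f(344,386,126),"base",f(349,345,91))
print("plate",f(362,420,8),"jaw",f(353,160,50.5),f(353,404,50.5))
st([459.5,-4,105])
```

```text
t 3.2 p [438.9 -11.6 232.9] yaw -3.5 F [0.2 0.2 0. ] w 85.4 tiltz [ 0.011  0.006 -1.   ]
post back [491.5  -6.5  69. ]  lip edge [474.9  -5.4  69. ] rib front [468.9  -5.   69. ] rib back [463.   -4.6  69. ]
hooks outer L R [483.9   8.1  69. ] [482.2 -20.   69. ] rib L R [466.4   9.3  69. ] [464.7 -19.   69. ]
bar [460.9  -5.   89. ] ends [462.   14.3  89. ] [460.3 -23.7  89. ]
tab top [459.3  -4.4 126. ] base [461.4  -4.3  91. ]
plate [430.1  -2.8   8. ] jaw [495.7  -6.3  50.5] [442.2  -2.6  50.5]
t 3.2 p [438.9 -11.6 232.9] yaw -3.5 F [0.2 0.2 0. ] w 85.4 tiltz [ 0.011  0.006 -1.   ]
dtool mm [ 18.7  -7.9 128.2] roll 0.2
```

Request:
arm_command(commands=[0.01,-0.004,0.02,0,0.01,-0.003,0.03,0,0,0,0.02,0,0,0,0.008,0,0,0,0,0], jaw=0.4)

```text
clock: 3.7
position: [462.3, -2.4, 154.8]
ee_rot: [1.0, -0.028, 0.008, -0.004]
contact_force: [0.0, -0.5, 0.9]
gripper_width: 34.1
```

Run:
```python
from h import *
im=arm.get_image("wrist")
cv2.imwrite("pics/e.png",im[:,:,::-1])
st([460,-4.5,105])
```

```text
t 3.75 p [462.7  -2.4 155.5] yaw -3.25 F [ 0.6 -0.1 -0.4] w 34.4 tiltz [ 0.018  0.008 -1.   ]
dtool mm [-3.5  2.7 50.4] roll 0.4
```

View pics/e.png

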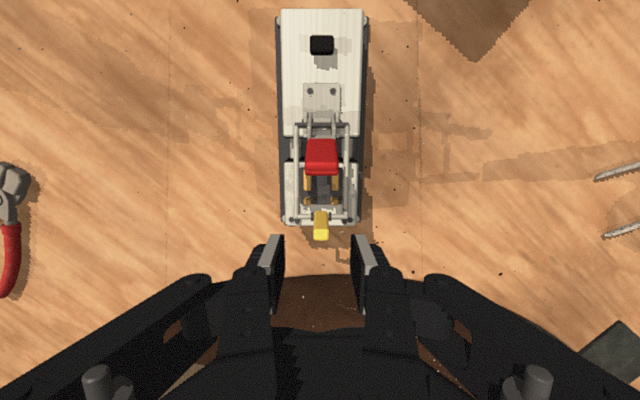

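Run:
```python
from h import *
ci=arm.camera_info("wrist")
im=arm.get_image("wrist")
b=(250,130,390,250);cv2.imwrite("pics/f.png",cv2.resize(im[b[1]:b[3],b[0]:b[2],::-1],None,fx=5.5,fy=5,interpolation=cv2.INTER_CUBIC)[:600,:800])
st()
print(atz("wrist",(321,232),126,ci), [atz("wrist",(u,240),140,ci)[1] for u in(284,355)])
```

```text
t 3.8 p [463.2  -2.3 156.2] yaw -3.26 F [-0.7 -0.5  0.7] w 34.3 tiltz [ 0.02   0.008 -1.   ]
[461.08573021  -4.3324928  126.        ] [np.float64(17.19054922564275), np.float64(-23.972691314196467)]
```

View pics/f.png

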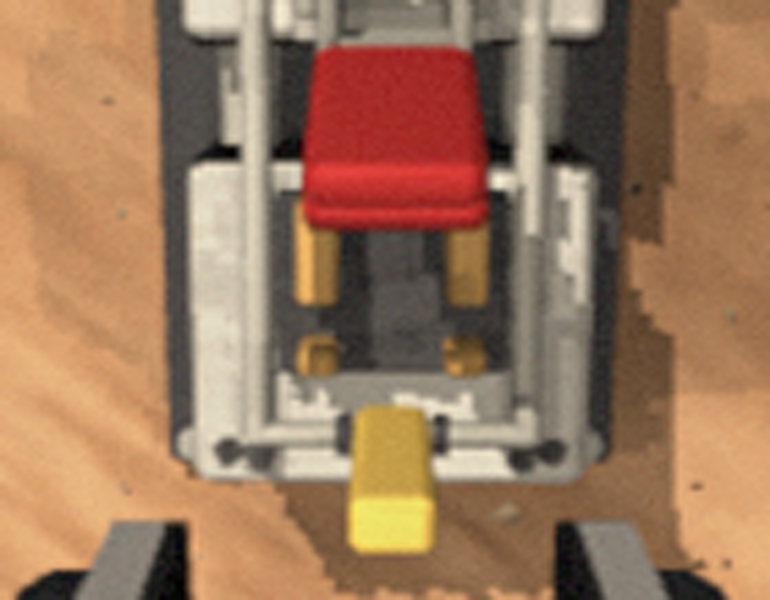

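Request:
arm_command(commands=[-0.002,0.001,0.015,0,0,0,0.015,0,0,0,0.012,0,0,0,0.008,0,0,0,0,0])

```text
clock: 4.3
position: [466.9, -1.3, 111.4]
ee_rot: [0.999, -0.027, 0.017, -0.006]
contact_force: [1.1, 0.3, 0.0]
gripper_width: 34.1
```

Run:
```python
from h import *
im=arm.get_image("wrist")
cv2.imwrite("pics/g.png",im[:,:,::-1])
st([460,-3.5,105])
```

```text
t 4.35 p [467.3  -1.3 112. ] yaw -3.15 F [-0.3 -0.   0.4] w 34.4 tiltz [ 0.036  0.012 -0.999]
dtool mm [-7.5  2.7  6.7] roll 0.5
```

View pics/g.png

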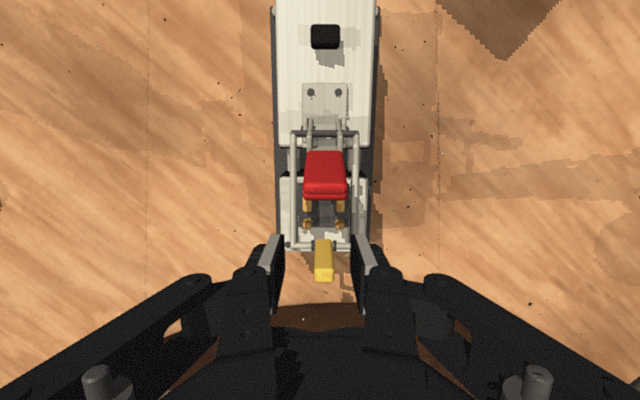

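Request:
arm_command(commands=[-0.004,0.001,0.002,0,-0.003,0.001,0.002,0,-0.001,0.001,0.002,0,0,0,0,0,0,0,0,0])

```text
clock: 4.85
position: [460.0, -3.6, 107.7]
ee_rot: [0.999, -0.027, 0.02, -0.007]
contact_force: [-0.2, -1.0, 0.8]
gripper_width: 34.0
```

Run:
```python
from h import *
im=arm.get_image("wrist")
b=(240,170,400,290);cv2.imwrite("pics/g2.png",cv2.resize(im[b[1]:b[3],b[0]:b[2],::-1],None,fx=5,fy=5,interpolation=cv2.INTER_CUBIC)[:600,:800])
st([460,-3.5,105])
```

```text
t 4.9 p [460.   -3.6 107.6] yaw -3.14 F [-0.2 -0.   0.7] w 34.3 tiltz [ 0.041  0.014 -0.999]
dtool mm [-0.1 -0.   2.6] roll 0.6
```

View pics/g2.png

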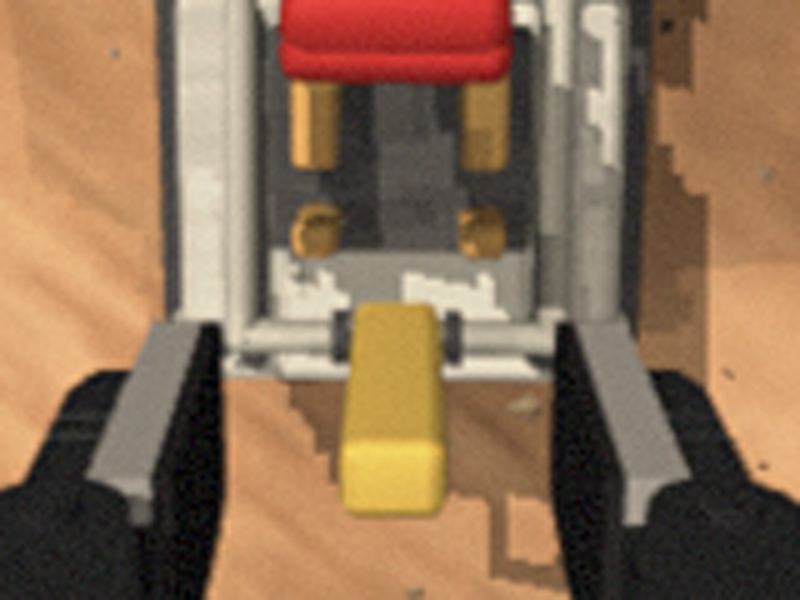

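Request:
arm_command(commands=[0,0,0.003,0,0,0,0,0,0,0,0,0,0,0,0,0,0,0,0,0], jaw=0)

```text
clock: 5.4
position: [460.1, -4.2, 104.3]
ee_rot: [0.999, -0.027, 0.02, -0.007]
contact_force: [0.7, -0.1, -0.3]
gripper_width: 8.4
```

Run:
```python
from h import *
im=arm.get_image("wrist")
b=(240,150,400,270);cv2.imwrite("pics/i.png",cv2.resize(im[b[1]:b[3],b[0]:b[2],::-1],None,fx=5,fy=5,interpolation=cv2.INTER_CUBIC)[:600,:800])
c=arm.get_image("side")[170:260,300:410,::-1];cv2.imwrite("pics/i2.png",cv2.resize(c,None,fx=6.6,fy=6.6,interpolation=cv2.INTER_CUBIC))
st([460,-3.5,105])
```

```text
t 5.5 p [460.1  -4.2 104.3] yaw -3.11 F [-0.2 -0.7 -0.4] w 8.2 tiltz [ 0.04   0.012 -0.999]
dtool mm [-0.1 -0.7 -0.7] roll 0.6
```

View pics/i.png

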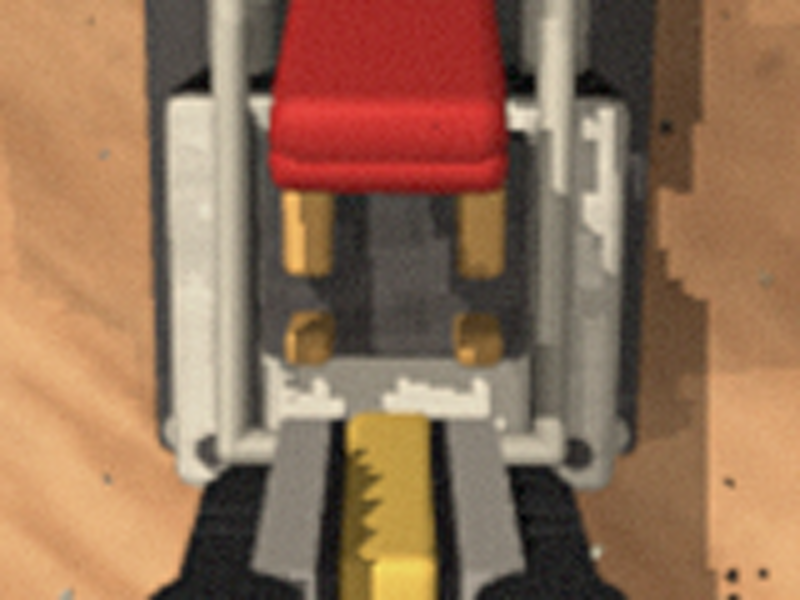

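View pics/i2.png

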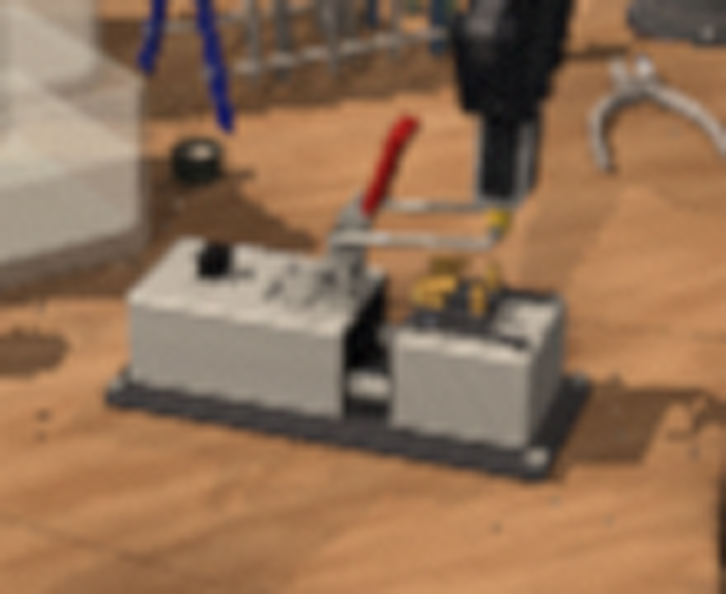

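Request:
arm_command(commands=[0.002,0,0.001,0,0.003,0,0.002,0,0.003,0,0.002,0,0.002,0,0.001,0,0,0,0,0])

```text
clock: 6.0
position: [465.3, -4.8, 95.8]
ee_rot: [1.0, -0.028, 0.013, -0.006]
contact_force: [-2.7, 1.0, 1.2]
gripper_width: 8.9
```

```bash
cat >> h.py <<'E'
def look(n,wb=(240,130,400,250),sb=(300,170,410,260)):
    st();im=arm.get_image("wrist");cv2.imwrite(f"pics/{n}_w.png",cv2.resize(im[wb[1]:wb[3],wb[0]:wb[2],::-1],None,fx=5,fy=5,interpolation=cv2.INTER_CUBIC)[:600,:800])
    c=arm.get_image("side")[sb[1]:sb[3],sb[0]:sb[2],::-1];cv2.imwrite(f"pics/{n}_s.png",cv2.resize(c,None,fx=6.6,fy=6.6,interpolation=cv2.INTER_CUBIC))
E
python3 - <<'E'
from h import *
look("j")
st([470.6,-4.8,94])
E
```

```text
t 6.0 p [465.3  -4.8  95.8] yaw -3.22 F [-2.7  1.   1.2] w 8.9 tiltz [ 0.027  0.011 -1.   ]
t 6.1 p [465.4  -4.8  96. ] yaw -3.21 F [-2.7  1.5  0.2] w 8.7 tiltz [ 0.028  0.012 -1.   ]
dtool mm [ 5.1 -0.3  2.2] roll 0.5
```

View pics/j_w.png

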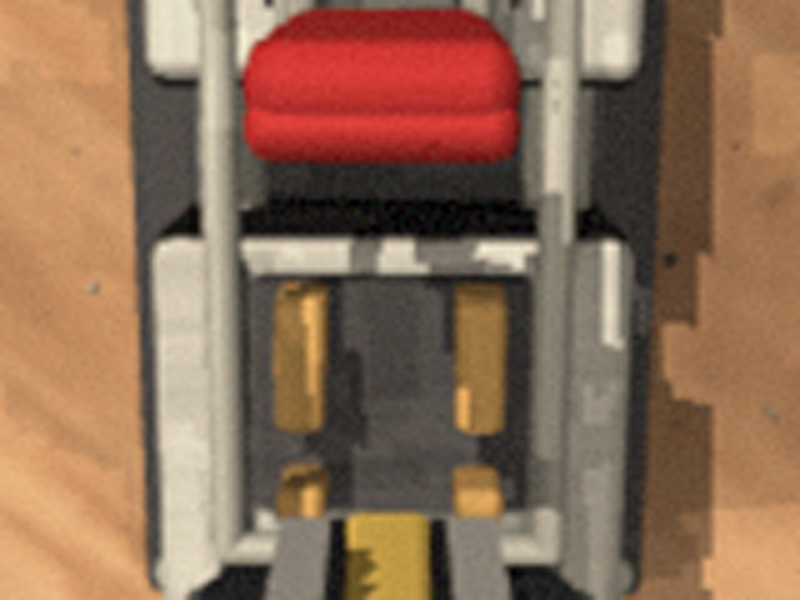

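View pics/j_s.png

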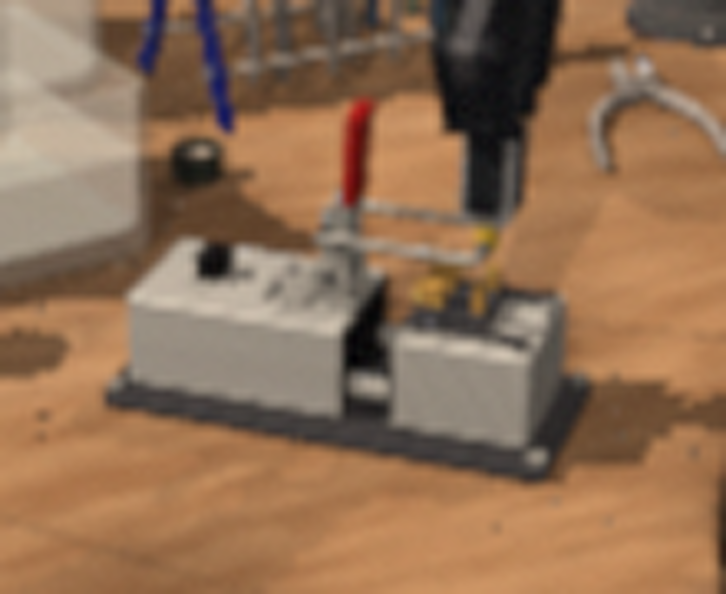

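Run:
```python
from h import *
ci=arm.camera_info("wrist");st()
f=lambda u,v,z:np.round(atz("wrist",(240+u/5-.4,130+v/5-.4),z,ci),1)
print("post back",f(390,284,69)," lip edge",f(390,432,69),"rib front",f(390,466,69),"rib back",f(390,518,69))
print("bar",f(390,546,81),"jaw",f(390,238,50.5))
```

```text
t 6.1 p [465.4  -4.8  96. ] yaw -3.21 F [-2.7  1.5  0.2] w 8.7 tiltz [ 0.028  0.012 -1.   ]
post back [493.7  -6.3  69. ]  lip edge [475.4  -5.2  69. ] rib front [471.  -5.  69.] rib back [464.3  -4.6  69. ]
bar [465.2  -4.8  81. ] jaw [496.3  -6.2  50.5]
```

Request:
arm_command(commands=[0.002,0,0.001,0,0.002,0,0.001,0,0.002,0,0.001,0,0.001,0,0.001,0,0,0,0,0])

```text
clock: 6.6
position: [472.3, -5.3, 91.7]
ee_rot: [1.0, -0.028, 0.013, -0.006]
contact_force: [-3.7, 1.7, -0.4]
gripper_width: 8.3
```

Run:
```python
from h import *
look("k",wb=(240,160,400,280))
st([471.8,-5.2,85])
```

```text
t 6.6 p [472.3  -5.3  91.7] yaw -3.23 F [-3.7  1.7 -0.4] w 8.3 tiltz [ 0.026  0.011 -1.   ]
t 6.7 p [472.3  -5.3  91.8] yaw -3.22 F [-3.2  1.7  0.2] w 8.7 tiltz [ 0.026  0.012 -1.   ]
dtool mm [-0.7  0.1  6.8] roll 0.5
```

View pics/k_w.png

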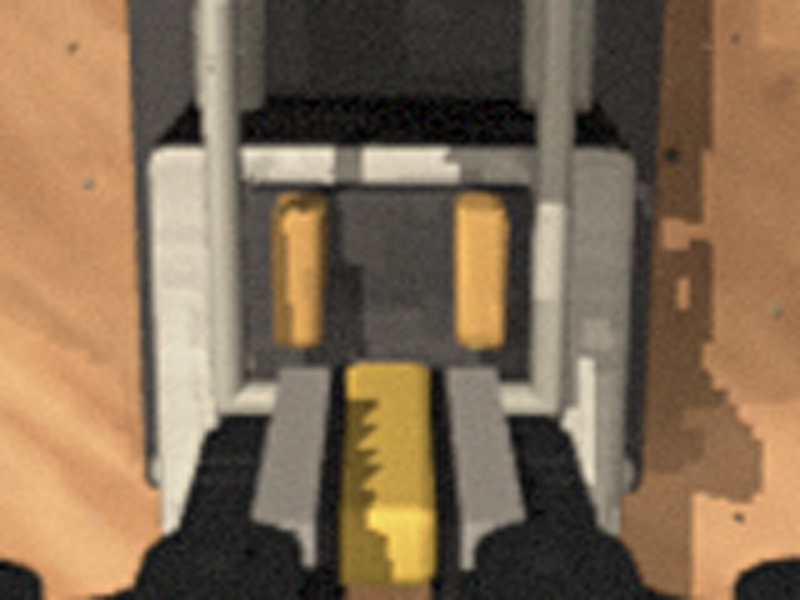

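Run:
```python
from h import *
ci=arm.camera_info("wrist")
f=lambda u,v,z:np.round(atz("wrist",(240+u/5-.4,160+v/5-.4),z,ci),1)
print("post back",f(390,194,69)," lip edge",f(390,347,69),"bar",f(390,398,76.7),f(390,398,74))
```

```text
post back [494.2  -6.4  69. ]  lip edge [475.3  -5.3  69. ] bar [471.8  -5.2  76.7] [470.8  -5.1  74. ]
```

Request:
arm_command(commands=[0,0,0.002,0,0,0,0.002,0,0,0,0.002,0,0,0,0.001,0,0,0,0,0])

```text
clock: 7.2
position: [473.1, -5.2, 84.5]
ee_rot: [0.999, -0.028, 0.014, -0.006]
contact_force: [-2.8, 1.7, -0.1]
gripper_width: 8.2
```

Run:
```python
from h import *
st([471.8,-5.2,75])
```

```text
t 7.2 p [473.1  -5.2  84.5] yaw -3.21 F [-2.8  1.7 -0.1] w 8.2 tiltz [ 0.028  0.012 -1.   ]
dtool mm [-1.6  0.1  9.4] roll 0.5
```

Request:
arm_command(commands=[-0.001,0,0.001,0,0,0,0.001,0,0,0,0.001,0,0,0,0.001,0,0,0,0,0])

```text
clock: 7.7
position: [473.3, -5.2, 82.3]
ee_rot: [0.999, -0.027, 0.015, -0.006]
contact_force: [-3.4, 0.5, 1.5]
gripper_width: 8.3
```

Run:
```python
from h import *
look("l",wb=(240,170,400,290))
st([471.8,-5.2,75])
```

```text
t 7.7 p [473.3  -5.2  82.3] yaw -3.14 F [-3.4  0.5  1.5] w 8.3 tiltz [ 0.03   0.011 -0.999]
t 7.8 p [473.4  -5.2  82.3] yaw -3.14 F [-3.8  1.6  4.3] w 8.4 tiltz [ 0.03   0.011 -0.999]
dtool mm [-1.8  0.2  7.2] roll 0.6
```

View pics/l_w.png

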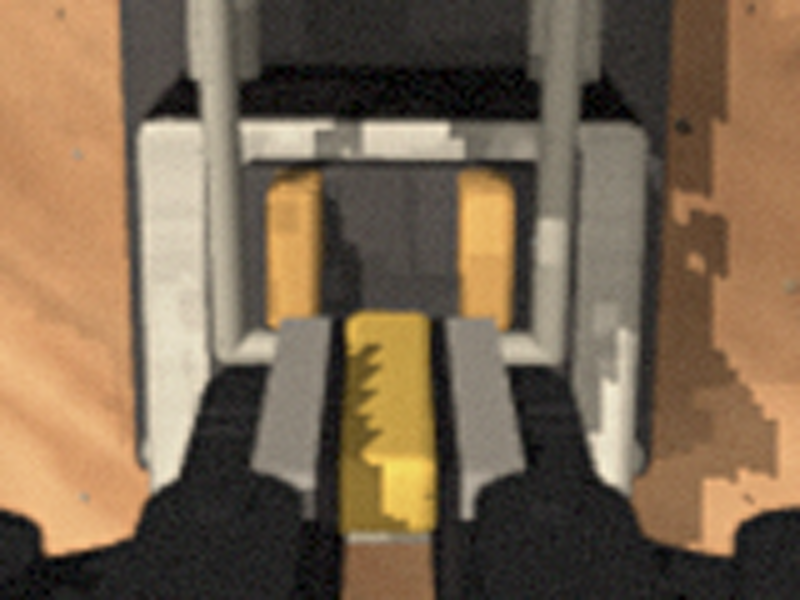

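View pics/l_s.png

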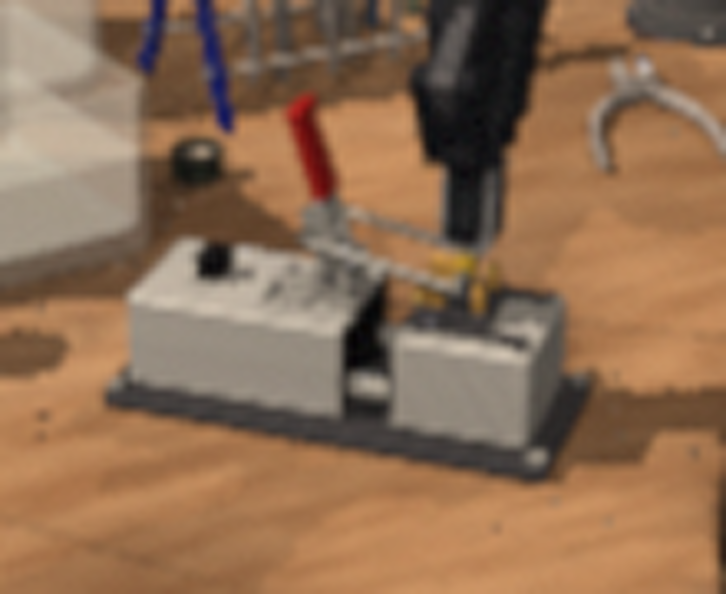

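Run:
```python
from h import *
ci=arm.camera_info("wrist")
f=lambda u,v,z:np.round(atz("wrist",(240+u/5-.4,170+v/5-.4),z,ci),1)
print("post back",f(390,172,69)," lip edge",f(390,327,69),"bar",f(390,350,67.5),f(390,350,71),"bar top/bot",f(390,335,69),f(390,366,69))
st()
```

```text
post back [494.4  -6.3  69. ]  lip edge [476.2  -5.3  69. ] bar [472.8  -5.1  67.5] [474.1  -5.2  71. ] bar top/bot [475.2  -5.3  69. ] [471.4  -5.1  69. ]
t 7.8 p [473.4  -5.2  82.3] yaw -3.14 F [-3.8  1.6  4.3] w 8.4 tiltz [ 0.03   0.011 -0.999]
```

Request:
arm_command(commands=[0,0,-0.001,0,-0.002,0,-0.001,0,-0.002,0,0,0,-0.001,0,0,0,0,0,0,0])

```text
clock: 8.3
position: [472.8, -4.8, 85.3]
ee_rot: [0.999, -0.027, 0.02, -0.006]
contact_force: [0.3, -1.2, 0.5]
gripper_width: 8.2
```

Run:
```python
from h import *
look("m",wb=(240,170,400,290))
st([471.4,-5.2,75])
```

```text
t 8.3 p [472.8  -4.8  85.3] yaw -3.07 F [ 0.3 -1.2  0.5] w 8.2 tiltz [ 0.041  0.012 -0.999]
t 8.4 p [472.8  -4.8  85.3] yaw -3.07 F [ 0.7 -2.  -0.1] w 8.6 tiltz [ 0.041  0.012 -0.999]
dtool mm [-1.8  0.7 10.3] roll 0.6
```

View pics/m_w.png

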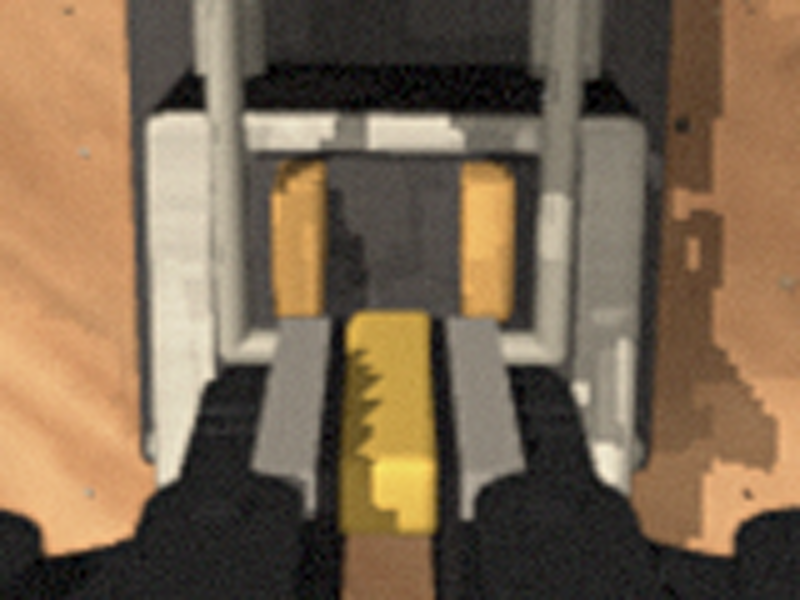

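Request:
arm_command(commands=[-0.002,0.0005,0.001,0,-0.002,0,0.001,0,0,0,0.001,0,0,0,0,0,0,0,0,0])

```text
clock: 8.9
position: [472.3, -4.7, 83.4]
ee_rot: [0.999, -0.026, 0.024, -0.007]
contact_force: [1.5, -1.6, 0.2]
gripper_width: 8.6
```

Run:
```python
from h import *
st([471.4,-5.2,75])
```

```text
t 8.9 p [472.3  -4.7  83.4] yaw -2.99 F [ 1.5 -1.6  0.2] w 8.6 tiltz [ 0.049  0.013 -0.999]
dtool mm [-1.3  0.7  8.3] roll 0.7
```

Request:
arm_command(commands=[-0.0005,0,0.002,0,-0.0005,0,0.002,0,-0.0005,0,0.001,0,0,0,0.001,0,0,0,0,0])

```text
clock: 9.4
position: [471.9, -4.5, 77.1]
ee_rot: [0.999, -0.026, 0.025, -0.007]
contact_force: [2.2, -2.7, 0.4]
gripper_width: 8.2
```

Run:
```python
from h import *
look("n",wb=(240,170,400,290))
st([471.4,-5.2,75])
```

```text
t 9.4 p [471.9  -4.5  77.1] yaw -2.98 F [ 2.2 -2.7  0.4] w 8.2 tiltz [ 0.051  0.013 -0.999]
t 9.5 p [471.9  -4.5  77.2] yaw -2.98 F [ 2.  -1.9 -0.2] w 8.4 tiltz [ 0.051  0.013 -0.999]
dtool mm [-0.6  0.8  2.2] roll 0.7
```

View pics/n_w.png

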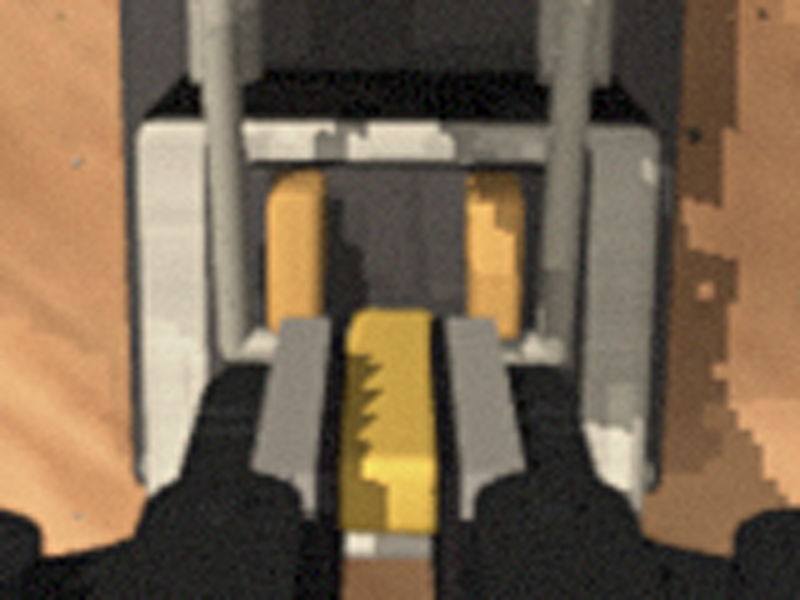

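View pics/n_s.png

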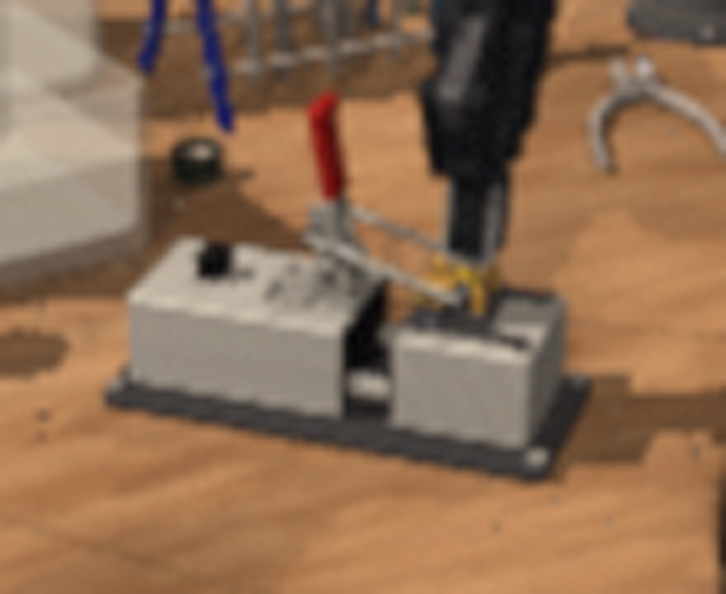

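Request:
arm_command(commands=[0,0,0.001,0,0,0,0.001,0,0,0,0,0,0,0,0,0,0,0,0,0])

```text
clock: 10.0
position: [471.9, -4.5, 75.1]
ee_rot: [0.999, -0.026, 0.025, -0.007]
contact_force: [2.6, -3.3, -0.3]
gripper_width: 8.5
```

Run:
```python
from h import *
st([471.4,-5.2,75])
```

```text
t 10.0 p [471.9  -4.5  75.1] yaw -2.98 F [ 2.6 -3.3 -0.3] w 8.5 tiltz [ 0.051  0.013 -0.999]
dtool mm [-0.5  0.7  0. ] roll 0.7
```

Request:
arm_command(commands=[0,0.0005,0.001,0,0,0,0,0,0,0,0,0,0,0,0,0,0,0,0,0])

```text
clock: 10.5
position: [471.9, -4.6, 74.0]
ee_rot: [0.999, -0.026, 0.025, -0.007]
contact_force: [2.6, -2.1, 0.9]
gripper_width: 8.2
```

Run:
```python
from h import *
st([478,-5.2,75])
```

```text
t 10.5 p [471.9  -4.6  74. ] yaw -2.98 F [ 2.6 -2.1  0.9] w 8.2 tiltz [ 0.051  0.013 -0.999]
dtool mm [ 6.1  0.2 -0.7] roll 0.7
```

Request:
arm_command(commands=[0.0015,0,0,0,0.0015,0,0,0,0.0015,0,0,0,0,0,0,0,0,0,0,0])

```text
clock: 11.0
position: [472.6, -5.0, 72.8]
ee_rot: [0.999, -0.026, 0.021, -0.007]
contact_force: [0.1, -1.1, 1.4]
gripper_width: 8.3
```

Run:
```python
from h import *
st([478,-5.2,75])
```

```text
t 11.0 p [472.6  -5.   72.8] yaw -3.03 F [ 0.1 -1.1  1.4] w 8.3 tiltz [ 0.042  0.013 -0.999]
dtool mm [ 5.5 -0.1 -1.9] roll 0.7
```

Request:
arm_command(commands=[0.002,0,-0.0005,0,0.002,0,-0.0005,0,0.001,0,0,0,0,0,0,0,0,0,0,0])

```text
clock: 11.5
position: [473.0, -5.2, 72.8]
ee_rot: [0.999, -0.027, 0.015, -0.006]
contact_force: [-1.9, -0.0, 2.6]
gripper_width: 8.3
```

Run:
```python
from h import *
st([478,-5.2,74])
```

```text
t 11.5 p [473.   -5.2  72.8] yaw -3.11 F [-1.9 -0.   2.6] w 8.3 tiltz [ 0.031  0.012 -0.999]
dtool mm [ 5.  -0.3 -1. ] roll 0.6
```

Run:
```python
from h import *
look("o",wb=(240,170,400,290))
```

```text
t 11.5 p [473.   -5.2  72.8] yaw -3.11 F [-1.9 -0.   2.6] w 8.3 tiltz [ 0.031  0.012 -0.999]
```

View pics/o_w.png

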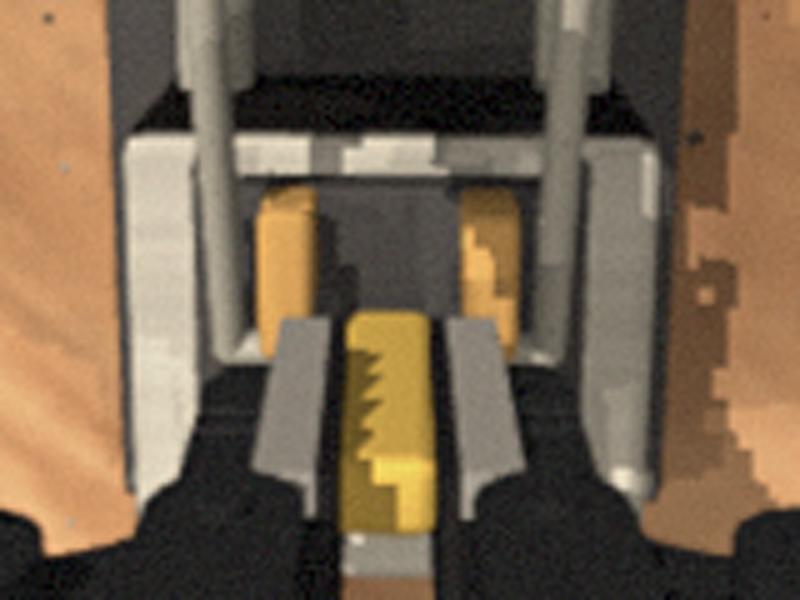

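View pics/o_s.png

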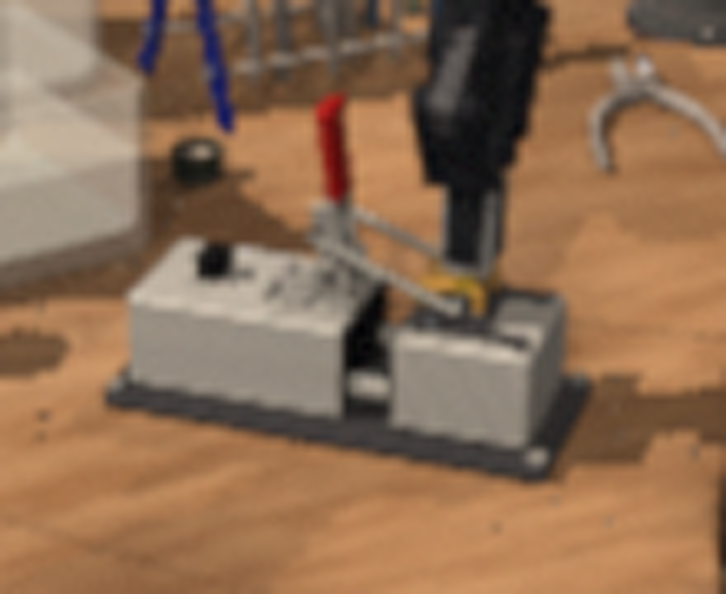

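Request:
arm_command(commands=[0.0025,0,-0.0005,0,0.0025,0,-0.0005,0,0.0025,0,-0.0005,0,0,0,0,0,0,0,0,0])

```text
clock: 12.1
position: [474.3, -5.4, 72.8]
ee_rot: [1.0, -0.028, 0.008, -0.006]
contact_force: [-1.4, 2.8, 2.0]
gripper_width: 8.5
```

Run:
```python
from h import *
st([478,-5.2,74])
```

```text
t 12.1 p [474.3  -5.4  72.8] yaw -3.23 F [-1.4  2.8  2. ] w 8.5 tiltz [ 0.017  0.012 -1.   ]
dtool mm [ 3.7 -0.5 -1.1] roll 0.5
```

Request:
arm_command(commands=[0.003,0,-0.0005,0,0.003,0,-0.0005,0,0.003,0,-0.0005,0,0,0,0,0,0,0,0,0])

```text
clock: 12.6
position: [476.5, -5.6, 72.8]
ee_rot: [1.0, -0.029, 0.0, -0.006]
contact_force: [-2.9, 2.3, 3.0]
gripper_width: 8.9
```

Run:
```python
from h import *
look("p",wb=(240,170,400,290))
st([478,-5.2,74])
```

```text
t 12.6 p [476.5  -5.6  72.8] yaw -3.36 F [-2.9  2.3  3. ] w 8.9 tiltz [ 0.001  0.012 -1.   ]
t 12.7 p [476.5  -5.6  72.8] yaw -3.37 F [-2.6  3.2  2.9] w 8.1 tiltz [ 0.001  0.012 -1.   ]
dtool mm [ 1.5 -0.5 -1.2] roll 0.3
```

View pics/p_w.png

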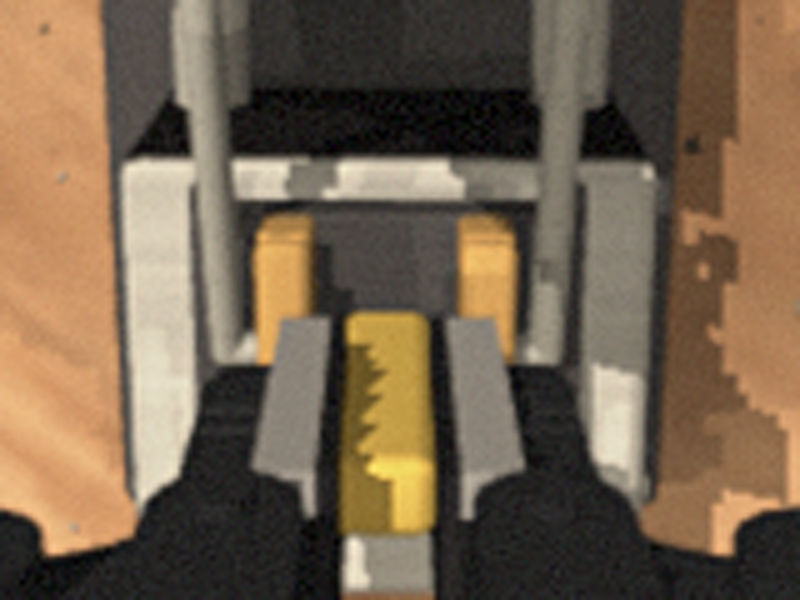

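View pics/p_s.png

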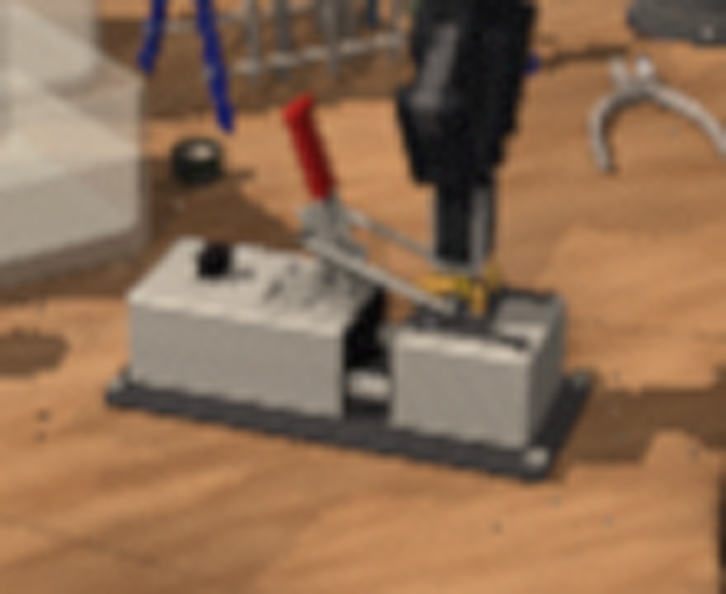

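Request:
arm_command(commands=[0.003,0,-0.0005,0,0.003,0,0,0,0,0,0,0,0,0,0,0,0,0,0,0])

```text
clock: 13.2
position: [477.4, -5.6, 72.9]
ee_rot: [1.0, -0.03, -0.006, -0.006]
contact_force: [-3.5, 1.2, 2.8]
gripper_width: 8.2
```

Run:
```python
from h import *
st([478,-5.2,74])
```

```text
t 13.2 p [477.4  -5.6  72.9] yaw -3.47 F [-3.5  1.2  2.8] w 8.2 tiltz [-0.011  0.012 -1.   ]
dtool mm [ 0.6 -0.5 -1.1] roll 0.2
```

Request:
arm_command(commands=[0.003,0,-0.0005,0,0.003,0,0,0,0,0,0,0,0,0,0,0,0,0,0,0])

```text
clock: 13.7
position: [478.2, -5.7, 72.8]
ee_rot: [0.999, -0.031, -0.012, -0.006]
contact_force: [-3.4, 2.4, 2.8]
gripper_width: 8.2
```

Run:
```python
from h import *
look("q",wb=(240,170,400,290))
ci=arm.camera_info("wrist");T=ci["world_from_camera"]
st([478,-5.2,74])
```

```text
t 13.7 p [478.2  -5.7  72.8] yaw -3.56 F [-3.4  2.4  2.8] w 8.2 tiltz [-0.023  0.012 -1.   ]
t 13.8 p [478.2  -5.7  72.8] yaw -3.57 F [-3.1  3.2  3. ] w 8.6 tiltz [-0.023  0.012 -1.   ]
dtool mm [-0.2 -0.5 -1.2] roll 0.1
```

View pics/q_w.png

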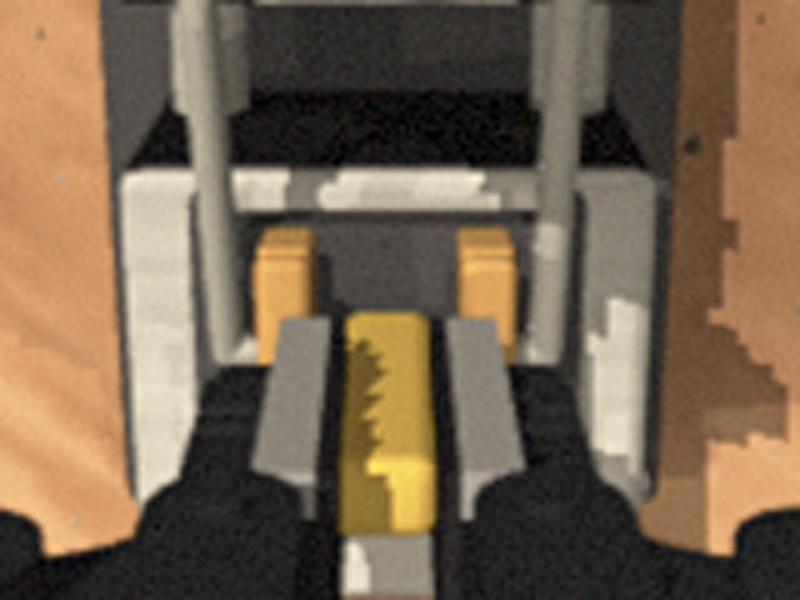

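View pics/q_s.png

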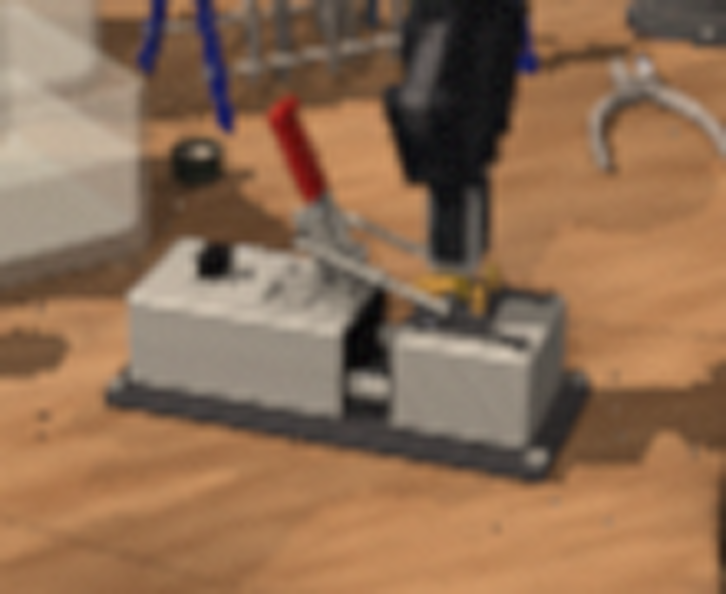

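Run:
```python
from h import *
ci=arm.camera_info("wrist")
f=lambda u,v,z:np.round(atz("wrist",(240+u/5-.4,170+v/5-.4),z,ci),1)
print("post back top",f(390,230,69),f(390,254,69),"bar",f(390,352,60),f(390,352,61),"jaw edge",f(390,170,50.5), "arms",f(200,100,75))
print(place("side","handle_end"),place("wrist","loop_bar"),place("side","loop_bar"))
```

```text
post back top [495.3  -6.9  69. ] [492.6  -6.7  69. ] bar [477.4  -5.7  60. ] [477.9  -5.7  61. ] jaw edge [496.2  -6.8  50.5] arms [512.   10.7  75. ]
[(0.52, array([547.1, -10. , 123.9])), (0.36, array([526.9,  -4.4,  64.8])), (0.15, array([470.2,  -2.9,  47.5]))] [(0.86, array([478.5,  -4.9,  59.9]))] [(0.61, array([4.808e+02, 4.000e-01, 5.850e+01])), (0.36, array([475.3,  -5.3,  56.1]))]
```

Request:
arm_command(commands=[0.003,0,-0.0005,0,0.003,0,0,0,0,0,0,0,0,0,0,0,0,0,0,0])

```text
clock: 14.45
position: [478.5, -5.8, 72.8]
ee_rot: [0.999, -0.032, -0.018, -0.005]
contact_force: [-4.1, 2.9, 2.5]
gripper_width: 8.4
```

Run:
```python
from h import *
st([478,-5.2,74])
```

```text
t 14.45 p [478.5  -5.8  72.8] yaw -3.66 F [-4.1  2.9  2.5] w 8.4 tiltz [-0.036  0.012 -0.999]
dtool mm [-0.6 -0.5 -1.1] roll 0.0
```

Request:
arm_command(commands=[0.004,0,-0.0005,0,0.004,0,0,0,0,0,0,0,0,0,0,0,0,0,0,0])

```text
clock: 14.95
position: [478.9, -5.7, 72.9]
ee_rot: [0.999, -0.033, -0.027, -0.005]
contact_force: [-4.0, 3.2, 3.0]
gripper_width: 8.3
```

Run:
```python
from h import *
look("r",wb=(240,170,400,290))
ci=arm.camera_info("wrist")
f=lambda u,v,z:np.round(atz("wrist",(240+u/5-.4,170+v/5-.4),z,ci),1)
print(place("wrist","loop_bar"),place("wrist","keeper_ways"),place("wrist","jaw"),f(390,352,60))
```

```text
t 14.95 p [478.9  -5.7  72.9] yaw -3.77 F [-4.   3.2  3. ] w 8.3 tiltz [-0.054  0.012 -0.998]
[(0.62, array([478.8,  -1.2,  60.9]))] [(0.72, array([471.7,  -5.8,  58.5]))] [] [477.7  -5.7  60. ]
```

View pics/r_w.png

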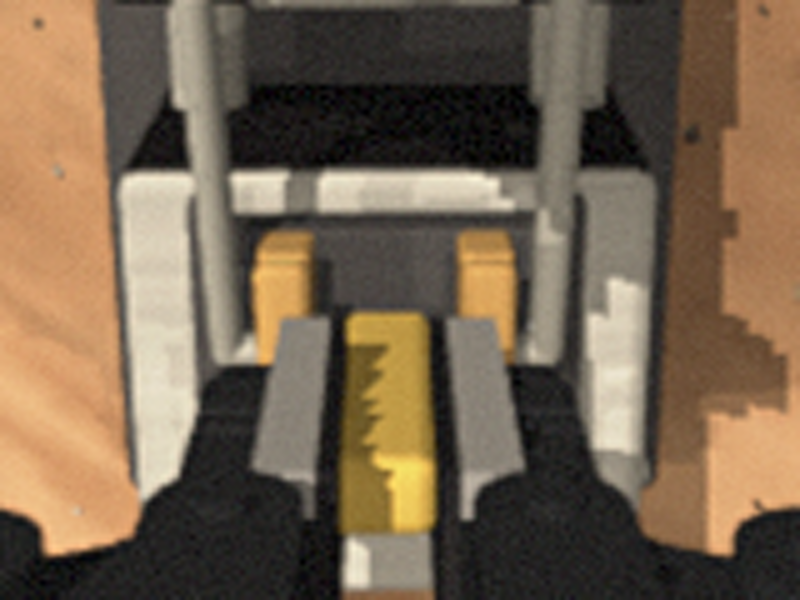

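View pics/r_s.png

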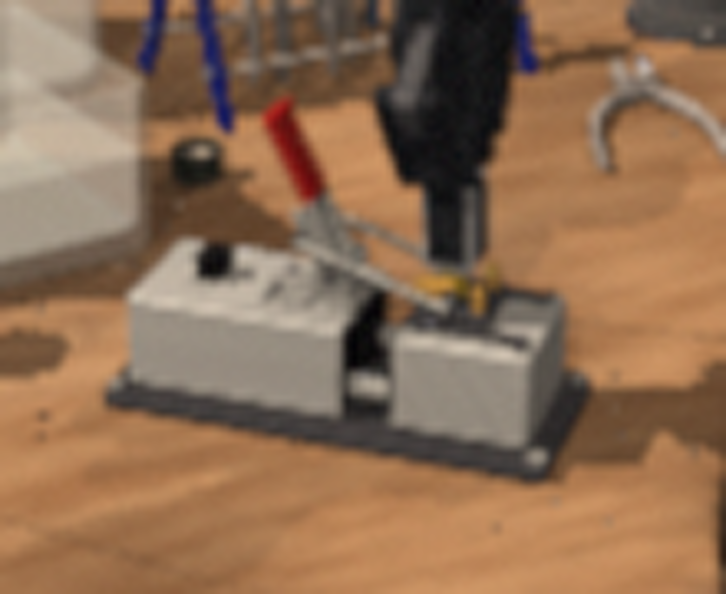

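Request:
arm_command(commands=[0,0,0,0,0,0,0,0,0,0,0,0,0,0,0,0,0,0,0,0], jaw=0.3)

```text
clock: 15.7
position: [482.2, -6.6, 72.6]
ee_rot: [0.999, -0.034, -0.024, -0.005]
contact_force: [-0.0, 0.1, 0.0]
gripper_width: 25.5
```

Request:
arm_command(commands=[0,0,-0.004,0,0,0,-0.008,0,0,0,-0.012,0,0,0,-0.015,0,0,0,-0.015,0])

```text
clock: 16.2
position: [484.0, -7.7, 128.4]
ee_rot: [0.999, -0.034, -0.026, -0.004]
contact_force: [0.4, 0.8, 0.5]
gripper_width: 25.5
```

Run:
```python
from h import *
look("s",wb=(240,130,400,250))
```

```text
t 16.2 p [484.   -7.7 128.4] yaw -3.85 F [0.4 0.8 0.5] w 25.5 tiltz [-0.051  0.011 -0.999]
```

View pics/s_w.png

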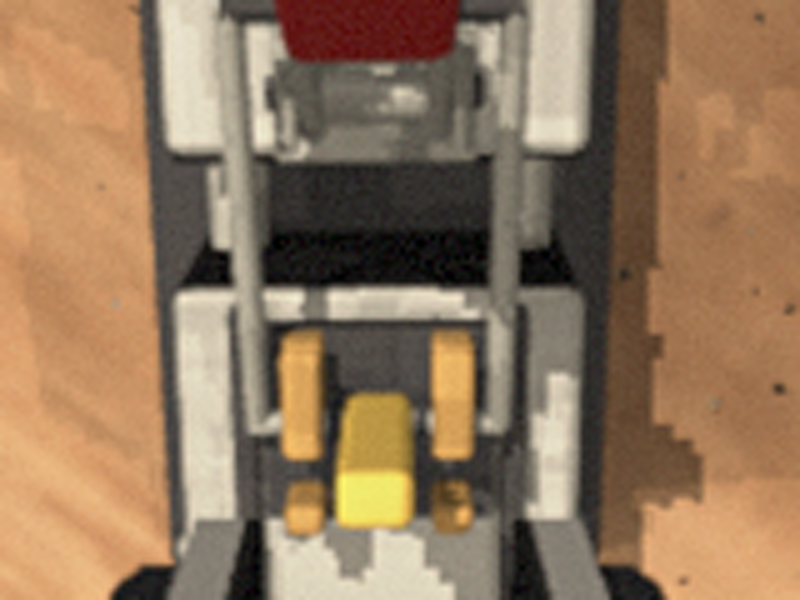

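View pics/s_s.png

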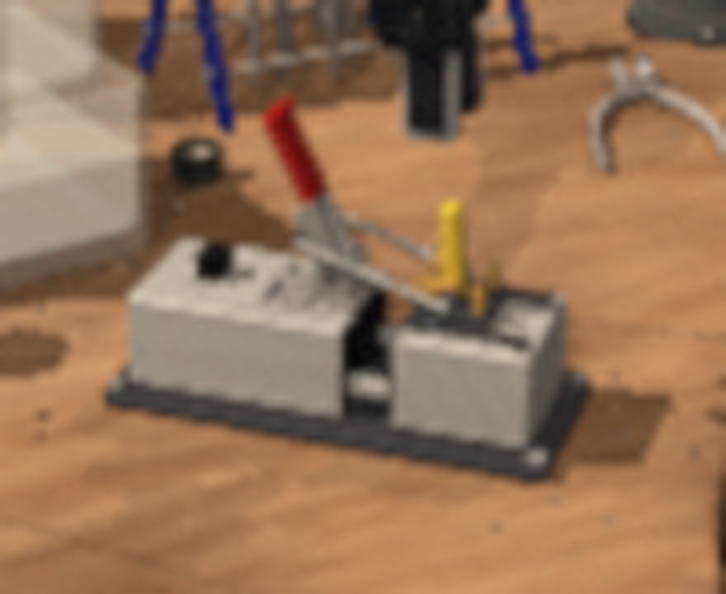

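Request:
arm_command(commands=[0.004,-0.0005,0,0,0.01,-0.0005,0.001,0,0.012,0,0.002,0,0.008,0,0.001,0,0,0,0,0], jaw=0)

```text
clock: 16.8
position: [521.8, -8.8, 121.8]
ee_rot: [0.999, -0.034, -0.024, -0.005]
contact_force: [-0.9, -0.2, -0.8]
gripper_width: -0.0
```

Run:
```python
from h import *
look("t",wb=(240,130,400,250))
st([524.5,-8.8,121])
```

```text
t 16.8 p [521.8  -8.8 121.8] yaw -3.84 F [-0.9 -0.2 -0.8] w -0.0 tiltz [-0.048  0.011 -0.999]
t 16.9 p [520.6  -8.8 121.9] yaw -3.84 F [-0.2 -0.2 -0.1] w -0.3 tiltz [-0.049  0.012 -0.999]
dtool mm [ 3.9 -0.3  0.7] roll -0.1
```

View pics/t_w.png

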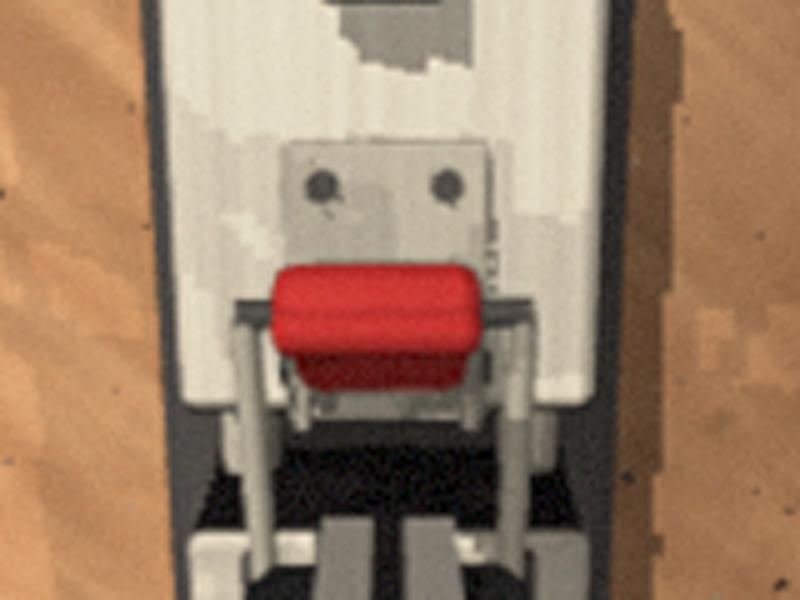

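View pics/t_s.png

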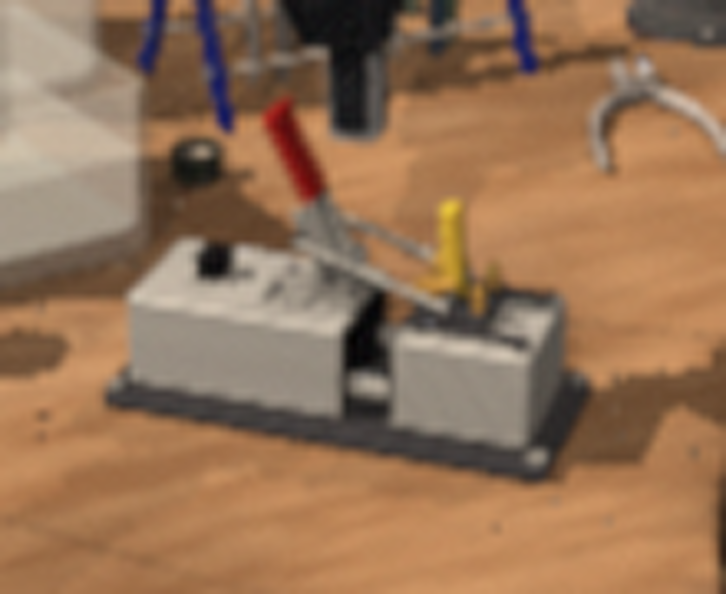

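Run:
```python
from h import *
s=st()
u=proj("side",s["position"]);print("tcp in side crop",(u-[300,170])*6.6)
ci=arm.camera_info("wrist")
f=lambda u,v,z:np.round(atz("wrist",(240+u/5-.4,130+v/5-.4),z,ci),1)
print("handle top far/near edges",f(377,265,131),f(377,350,128),"face lower",f(377,390,95))
hx=530
for th in(1.1,1.2,1.3):
    for r,h in((60,8),(72,10),(72,1)):
        a=np.arctan2(h,-r)-th;R_=np.hypot(r,h);print(th,r,h,round(hx-R_*np.cos(a),1),round(64+R_*np.sin(a),1),np.round((proj("side",[hx-R_*np.cos(a),-8.5,64+R_*np.sin(a)])-[300,170])*6.6))
```

```text
t 16.9 p [520.6  -8.8 121.9] yaw -3.84 F [-0.2 -0.2 -0.1] w -0.3 tiltz [-0.049  0.012 -0.999]
tcp in side crop [359.63334684 129.017346  ]
handle top far/near edges [558.9 -10.4 131. ] [549.8  -9.7 128. ] face lower [534.3  -8.1  95. ]
1.1 60 8 550.1 121.1 [290. 124.]
1.1 72 10 553.7 132.7 [281.  96.]
1.1 72 1 561.8 128.6 [262. 104.]
1.2 60 8 544.3 122.8 [303. 121.]
1.2 72 10 546.8 134.7 [297.  94.]
1.2 72 1 555.2 131.5 [278.  99.]
1.3 60 8 538.3 124.0 [317. 120.]
1.3 72 10 539.6 136.1 [314.  92.]
1.3 72 1 548.3 133.6 [294.  96.]
```

Request:
arm_command(commands=[0.004,-0.0005,0,0,0.005,-0.0005,0,0,0.004,0,0,0,0.002,0,0,0,0,0,0,0])

```text
clock: 17.4
position: [536.3, -8.8, 121.1]
ee_rot: [0.999, -0.033, -0.025, -0.005]
contact_force: [-0.6, 0.5, 0.1]
gripper_width: -0.3
```

Run:
```python
from h import *
st([536,-9.5,121])
```

```text
t 17.4 p [536.3  -8.8 121.1] yaw -3.83 F [-0.6  0.5  0.1] w -0.3 tiltz [-0.049  0.011 -0.999]
dtool mm [-0.3  0.7  0.1] roll -0.1
```

Request:
arm_command(commands=[0.003,0,0.001,0,0.003,0,0.001,0,0.003,0,0.001,0,0.003,0,0.001,0,0,0,0,0])

```text
clock: 17.9
position: [547.1, -9.6, 116.5]
ee_rot: [0.999, -0.034, -0.027, -0.005]
contact_force: [-1.8, 0.8, 1.4]
gripper_width: -0.2
```

Run:
```python
from h import *
look("u",wb=(240,130,400,250))
```

```text
t 17.9 p [547.1  -9.6 116.5] yaw -3.83 F [-1.8  0.8  1.4] w -0.2 tiltz [-0.053  0.011 -0.999]
```

View pics/u_s.png

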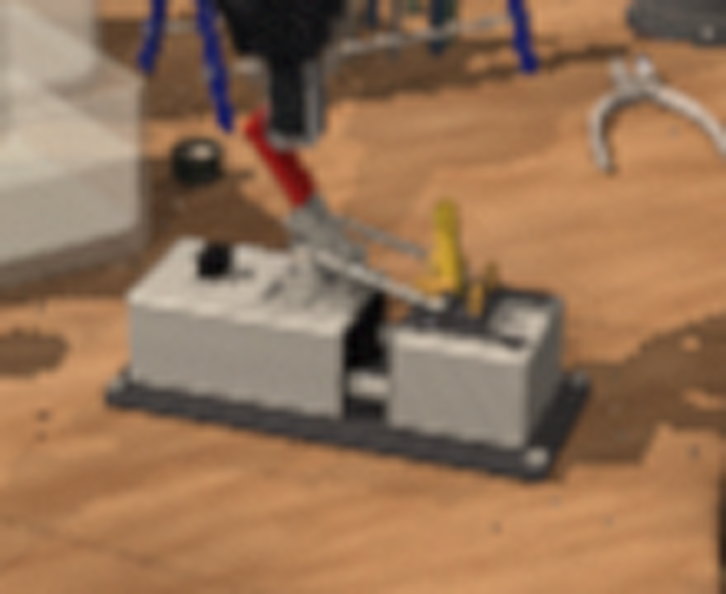

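View pics/u_w.png

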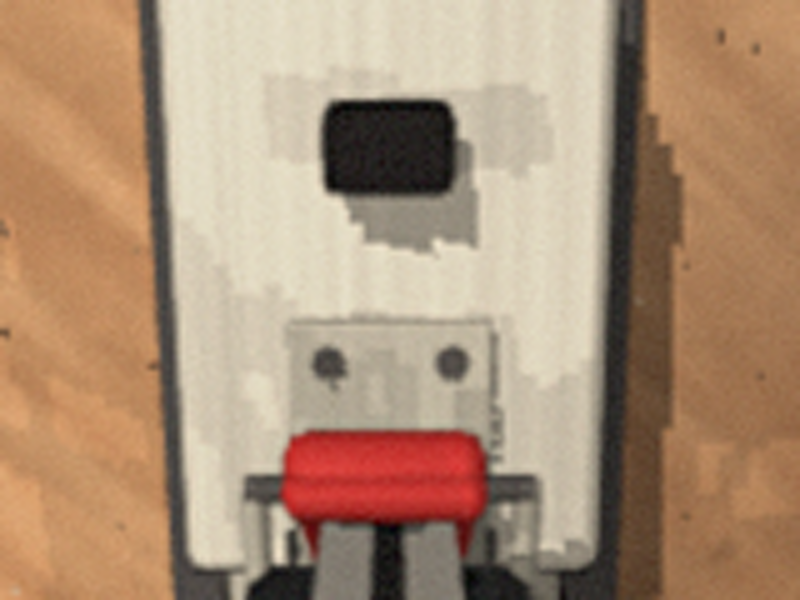

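Request:
arm_command(commands=[0.004,0,0.002,0,0.004,0,0.0025,0,0.004,0,0.003,0,0.004,0,0.003,0,0,0,0,0])

```text
clock: 18.5
position: [563.4, -10.6, 103.9]
ee_rot: [0.999, -0.034, -0.027, -0.005]
contact_force: [-1.7, 0.6, 1.3]
gripper_width: -0.0
```

```bash
cat >> h.py <<'E'
def lev():
    s=st();p=s["position"];r=p-[530,0,64];x=-(r[0]+11);a=np.degrees(np.arctan2(r[2],x));print("corner r",round(np.hypot(x,r[2]),1),"theta",round(np.radians(172.2-a),2))
E
python3 - <<'E'
from h import *
lev();look("v",wb=(240,130,400,250))
E
```

```text
t 18.5 p [563.4 -10.6 103.9] yaw -3.84 F [-1.7  0.6  1.3] w -0.0 tiltz [-0.054  0.012 -0.998]
corner r 59.7 theta 0.6
t 18.5 p [563.4 -10.6 103.9] yaw -3.84 F [-1.7  0.6  1.3] w -0.0 tiltz [-0.054  0.012 -0.998]
```

View pics/v_s.png

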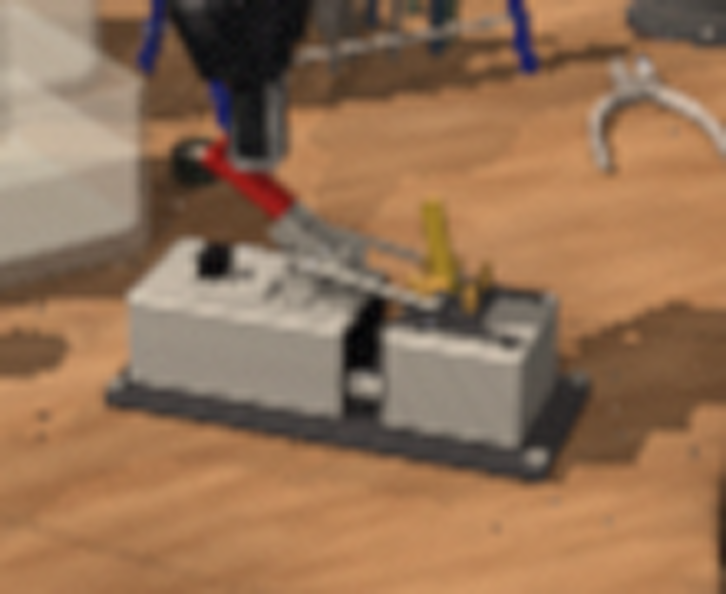

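Request:
arm_command(commands=[0.002,0,0.003,0,0.002,0,0.003,0,0.002,0,0.003,0,0.0015,0,0.003,0,0,0,0,0])

```text
clock: 19.1
position: [572.3, -11.2, 91.8]
ee_rot: [0.999, -0.033, -0.025, -0.005]
contact_force: [0.3, 1.3, -0.2]
gripper_width: 0.0
```

Run:
```python
from h import *
lev();look("w",wb=(240,130,400,250))
```

```text
t 19.1 p [572.3 -11.2  91.8] yaw -3.8 F [ 0.3  1.3 -0.2] w 0.0 tiltz [-0.049  0.012 -0.999]
corner r 60.1 theta 0.34
t 19.1 p [572.3 -11.2  91.8] yaw -3.8 F [ 0.3  1.3 -0.2] w 0.0 tiltz [-0.049  0.012 -0.999]
```

View pics/w_s.png

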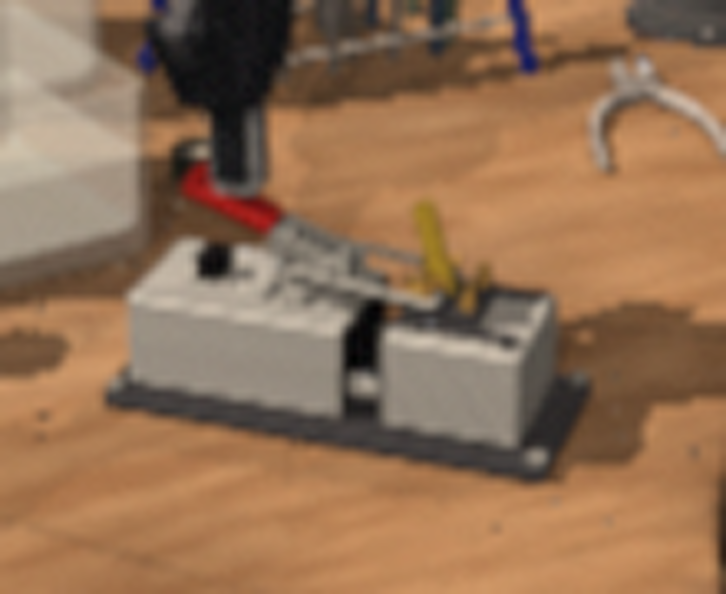

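Request:
arm_command(commands=[0.0015,0,0.003,0,0.0015,0,0.003,0,0.001,0,0.003,0,0.001,0,0.003,0,0,0,0,0])

```text
clock: 19.7
position: [576.9, -11.4, 78.6]
ee_rot: [0.999, -0.033, -0.024, -0.005]
contact_force: [-1.0, 0.5, 0.0]
gripper_width: 0.2
```

Run:
```python
from h import *
lev();look("x",wb=(240,130,400,250))
```

```text
t 19.7 p [576.9 -11.4  78.6] yaw -3.81 F [-1.   0.5  0. ] w 0.2 tiltz [-0.049  0.012 -0.999]
corner r 59.7 theta 0.11
t 19.7 p [576.9 -11.4  78.6] yaw -3.81 F [-1.   0.5  0. ] w 0.2 tiltz [-0.049  0.012 -0.999]
```

View pics/x_s.png

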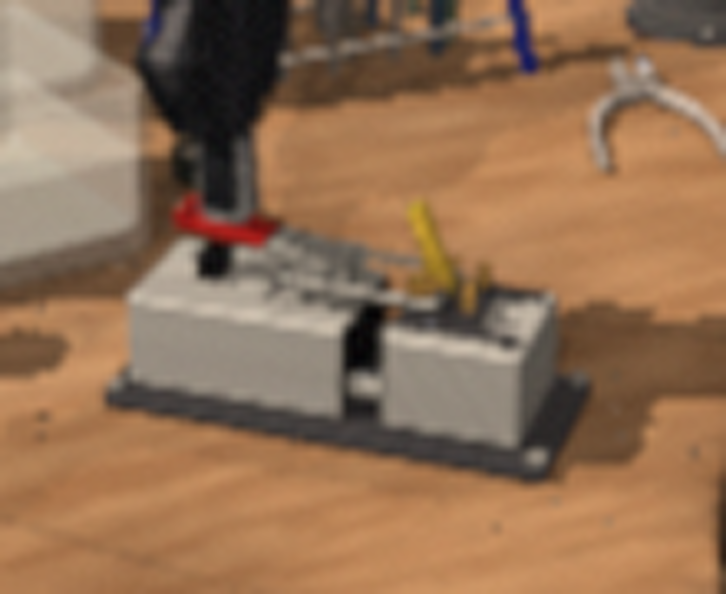

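Request:
arm_command(commands=[0.0005,0,0.002,0,0,0,0.002,0,0,0,0.001,0,0,0,0.001,0,0,0,0,0])

```text
clock: 20.3
position: [577.1, -11.2, 72.5]
ee_rot: [0.999, -0.033, -0.024, -0.005]
contact_force: [0.2, 0.4, -0.5]
gripper_width: 0.1
```

Run:
```python
from h import *
lev()
```

```text
t 20.3 p [577.1 -11.2  72.5] yaw -3.8 F [ 0.2  0.4 -0.5] w 0.1 tiltz [-0.048  0.012 -0.999]
corner r 58.7 theta 0.01
```

Request:
arm_command(commands=[0,0,0.001,0,0,0,0.001,0,0,0,0.001,0,0,0,0,0,0,0,0,0])

```text
clock: 20.8
position: [577.2, -11.3, 72.2]
ee_rot: [0.999, -0.033, -0.024, -0.005]
contact_force: [-0.1, -0.7, 0.5]
gripper_width: 0.2
```

Run:
```python
from h import *
lev();look("y",wb=(240,130,400,250))
```

```text
t 20.8 p [577.2 -11.3  72.2] yaw -3.73 F [-0.1 -0.7  0.5] w 0.2 tiltz [-0.047  0.011 -0.999]
corner r 58.8 theta 0.0
t 20.8 p [577.2 -11.3  72.2] yaw -3.73 F [-0.1 -0.7  0.5] w 0.2 tiltz [-0.047  0.011 -0.999]
```

View pics/y_s.png

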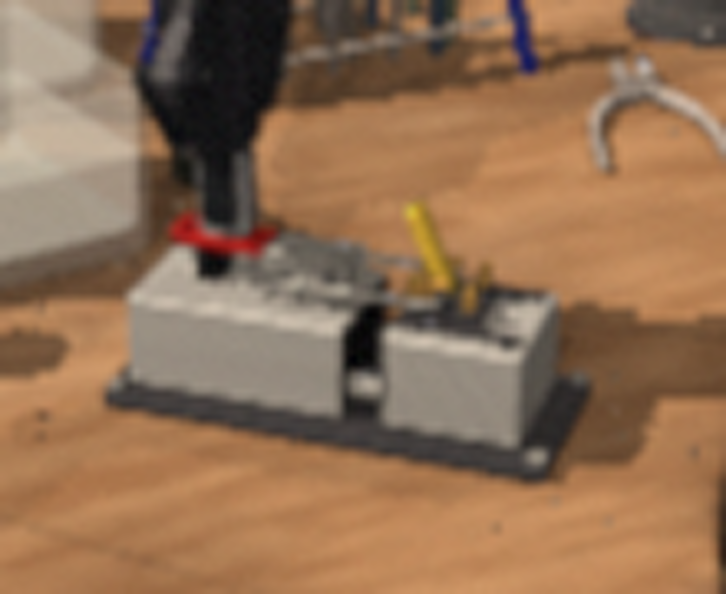

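Request:
arm_command(commands=[0,0,0.001,0,0,0,0.001,0,0,0,0.001,0,0,0,0.001,0,0,0,0.0015,0])

```text
clock: 21.4
position: [577.3, -11.3, 70.9]
ee_rot: [0.999, -0.032, -0.023, -0.004]
contact_force: [-3.0, 1.2, 10.2]
gripper_width: -0.0
```

Run:
```python
from h import *
lev();
```

```text
t 21.4 p [577.3 -11.3  70.9] yaw -3.61 F [-3.   1.2 10.2] w -0.0 tiltz [-0.046  0.01  -0.999]
corner r 58.8 theta -0.02
```

Force is now 10 N with the lever on its stop, so I lift off and check.

Request:
arm_command(commands=[0,0,-0.003,0,0,0,-0.006,0,0,0,-0.012,0,-0.003,0,-0.02,0,-0.004,0,-0.02,0])

```text
clock: 21.9
position: [571.9, -11.7, 131.6]
ee_rot: [0.999, -0.032, -0.026, -0.004]
contact_force: [0.0, -0.3, -0.0]
gripper_width: -0.1
```

Request:
arm_command(commands=[-0.012,0,-0.02,0,-0.02,0,-0.015,0,-0.02,0,-0.01,0,-0.01,0,0,0,0,0,0,0])

```text
clock: 22.4
position: [513.2, -8.0, 186.6]
ee_rot: [0.999, -0.032, -0.022, -0.005]
contact_force: [1.0, -0.4, -0.6]
gripper_width: -0.2
```

Run:
```python
from h import *
look("z",wb=(240,90,400,210))
for t in "handle_end loop_bar jaw lever_hinge".split(): print(t,[place(c,t) for c in("side","wrist","top")])
im=arm.get_image("top")[170:290,290:370,::-1];cv2.imwrite("pics/z_t.png",cv2.resize(im,None,fx=5,fy=5,interpolation=cv2.INTER_CUBIC))
```

```text
t 22.4 p [513.2  -8.  186.6] yaw -3.66 F [ 1.  -0.4 -0.6] w -0.2 tiltz [-0.043  0.011 -0.999]
handle_end [[(0.63, array([589.8, -13. ,  70.4]))], [(0.7, array([589. , -12.2,  68.5]))], [(0.52, array([469.7,  -5.1,  48.7])), (0.51, array([503.3,  -5.2, 116.6])), (0.46, array([753.8, 210.1,  -1.6]))]]
loop_bar [[(0.41, array([484.7,  -4.3,  61.3]))], [(0.97, array([484.9,  -3.4,  60.9]))], [(0.67, array([461. ,  -5.1,  93.7]))]]
jaw [[(0.82, array([471.5,  -0.7,  49.7]))], [(0.74, array([467.5,  -4.7,  53.2]))], [(0.69, array([471.9,  -4.7,  52.4]))]]
lever_hinge [[(0.74, array([530.5,  -7.2,  64.4])), (0.45, array([479.9,  -1. ,  56.5]))], [(0.58, array([532.,  -7.,  64.]))], [(0.72, array([532. ,  -9.7,  64.3]))]]
```

View pics/z_s.png

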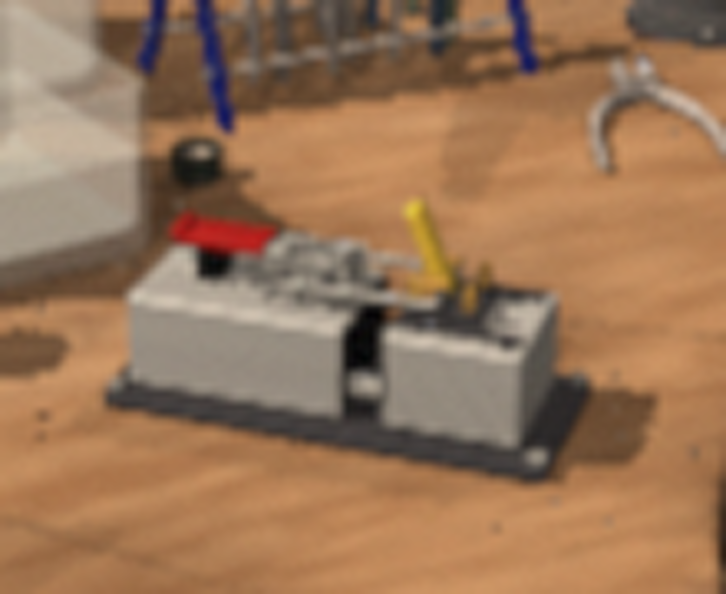

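View pics/z_w.png

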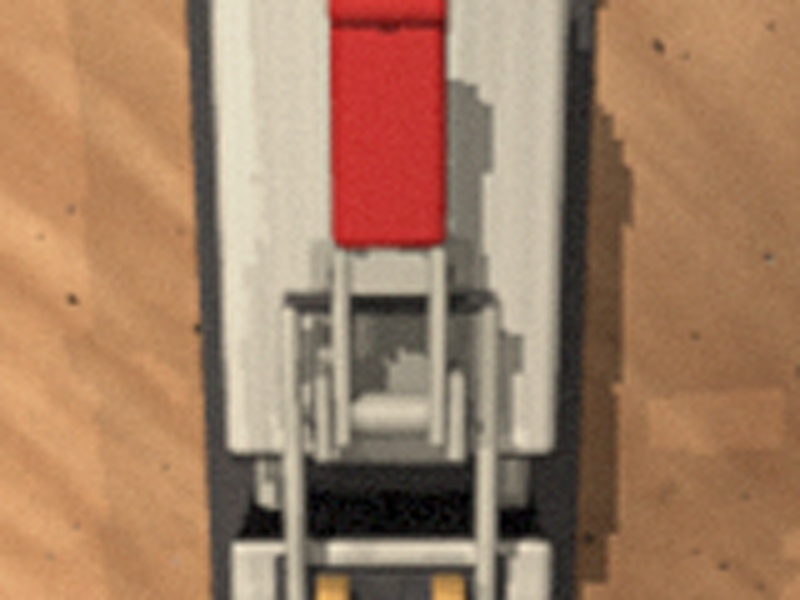

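Run:
```python
from h import *
ci=arm.camera_info("wrist")
print("jaw edge",np.round(atz("wrist",(240+390/5-.4,90+541/5-.4),50.5,ci),1),"(open: ~496)")
s=st();print(np.abs(s["joint_vel"]).max())
for t in("handle_end","loop_bar"): print(place("wrist",t))
arm.job_done()
```

```text
jaw edge [500.6  -6.6  50.5] (open: ~496)
t 23.15 p [514.1  -8.  186. ] yaw -3.68 F [ 0.5  0.4 -0.2] w 0.3 tiltz [-0.043  0.01  -0.999]
0.0009483465104162289
[(0.7, array([588.7, -12.1,  69.2]))]
[(0.97, array([484.8,  -3.3,  61.7]))]
the job is handed in; nothing more can be done
```

The clamp is closed and I handed the job in at about 23 s on the clock; the interface gives no verdict. I gripped the loop by its yellow tab and lowered the bar into the keeper's mouth. The first try came down on a lip edge at about 4 N, so I lifted, shifted it back and tried again. I then drew the bar back under the lips, let go, and pressed the lever down with the closed fingers.

**Last checks:**
- **Lever:** it is flat on its stop. The handle end reads z 69–70 mm (nominal 72), and the last press met about 10 N.
- **Bar:** it sits in the keeper at z about 61–62 mm, still under the lips. It moved about 6–7 mm towards the latch as the lever closed.
- **Sliding half:** the jaw edge moved in by about 4.5 mm (496 to 500.6 mm) in the wrist pictures. The hook geometry predicts about 6 mm, and either is over the 2 mm needed.
- **Robot:** it is clear above the clamp and at rest. Force readings stayed near 4 N in the pictures and readings taken while handling the loop, and 10 N on the handle.
- **Other things on the bench:** I went nowhere near them, but I did not measure their positions again at the end.

**Disagreements:**
- The top-camera network gave the old, open pose for the bar and handle, because its newest picture was from before the work.
- Its place for the jaw origin also scattered by about 4 mm between cameras, so I relied on the edge measurement instead.

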